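Gauge and sort the brass sleeves from the bench tray

ROBOT

A 6-joint arm with a two-finger parallel gripper is mounted at the origin on the work surface. World frame = base frame: x ahead of the robot, y to its left, z up, the work surface at z = 0. Lengths are in m, angles in rad, forces in N, time in s.
With the tool pointing down it reaches from about 0.325 to 0.9 m from the base axis. Payload 6.1 kg.
Tool frame: the origin (TCP) lies midway between the tips of the shut fingers; the grasp point (between the pads) lies 19 mm behind it; z points along the fingers, x is the direction in which the jaws open and shut, and the axes are right-handed (so a half turn about z gives the same grasp; the last joint's range is limited). The gripper opens to 87 mm and grips with 3 to 60 N. Pads are 19 mm wide; open, the fingers measure 117 mm over their backs; the gripper's body (75 mm by 190 mm) begins 51 mm behind the grasp point.
Start: joints at [-1.306, 0.22, 1.526, -0, 1.395, -0.126], TCP at [0.238, -0.578, 0.223] pointing down, gripper open.
Joint ranges: [-2.98, 2.98], [-0.91, 2.08], [0.09, 2.57], [-1.24, 4.39], [0.2, 2.65], [-2.68, 2.68]. Speed limits (rad/s): [2.57, 2.57, 3.01, 3.14, 3.14, 3.14].

INTERFACE

Orientations are given as a unit quaternion [x, y, z, w].
In Python, from plant import ctrl, imaging gives the robot as it stands.
- The arm moves only by the tool play_rows, never from a script. Its argument "targets" is a list of rows, each an object with "linear": the shift along the tool's x, y, z in m, a list of three; "turn": the turn, a rotation vector about the tool's x, y, z in rad, a list of three; "gripper": the closure, from -1 (fully open) to 1 (shut), so that 0 is half open. A call has 1 to 12 rows; each row is the pose to reach, as a shift and turn from the pose commanded when the call began, along the tool's axes at that moment; what a row does not reach only later rows make up. A row lasts 1/8 s, in which the tool goes at most 62.5 mm and 10.7 degrees, less where a joint would pass 70% of its speed; a pose out of reach is approached as far as the arm can. A call with a gripper value outside its range is refused whole. The fingers move at their own pace and stop on an object; the grip force is fixed at half the most. Time passes only in rows, so rows that repeat a pose let the fingers close. It gives the time, the measured TCP pose, the force and the opening at its end, in the units of the state.
- ctrl.get_state(): the state, without advancing time (a new reading comes with each control period).
- imaging.snapshot(name): name is "side" or "top" or "wrist"; returns (picture, depth): 400x640x3 uint8, red, green, blue; 400x640 float32, m along the optical axis (not along the pixel's ray), 0 where there is no reading.
- imaging.camera_params(name): a dict with "vfov" (degrees; the focal length in pixels is half the picture's height over the tangent of half this angle, whatever the lens; pixels are square), "cx", "cy" (the principal point, pixels), "cam_to_world" (4x4, takes a point from camera to world coordinates). Camera axes: x right, y down, z forward; pixel columns grow to the right and rows downward; lengths in m; the calibration is good to about 2 mm. A picture is of the moment at which its call begins: read the wrist's pose just before it. camera_params takes no time and is no camera call; for the wrist camera it gives the pose at the moment of the call.
- ctrl.close_job(): hands the job in, once; it reports no verdict.
The state is a dict: "time": time; "joint_pos": joint angles; "joint_velocities": joint speeds; "effort": joint torques, N m; "eef_pos": TCP position; "tool_rot": TCP orientation; "ft_force": force on the tool from outside, world axes, zero at the start; "ft_torque": the same for the moment, N m; "finger_gap": finger opening in m.
Only numpy, scipy, OpenCV 4.12 (cv2) and the standard library are available. Lean on these libraries where they do the work, as an engineer would, in place of code of your own. Each camera call takes 0.05 s, during which the arm holds its last target.

TASK

Lift the red cap off the gauge pin and stand it on the bench clear of the gauge block, then, clockwise round the pocket tray (seen from above) from the white rib, pluck the brass sleeves one by one and try each on the pin: stand the ones that go fully home upright in the blue bin, and the ones that stop short upright in the wooden box. When the tray is empty, put the red cap back over the pin, right down on the block, and leave the tin, hammer and spray bottle where they are.

Things in the scene. Friction and masses are not known exactly. Their poses are not given: they have to be found in the camera images.
- tray: dark cast-iron tray, 232 mm across, fixed: six wedge pockets between radial ribs and a round hub (48 mm across), pocket floors 8 mm above the bench, ribs, rim and hub up to 34 mm. One rib is painted white: the tray's x axis runs from its centre along it. Sleeves stand about 76 mm from the centre. Origin: centre of its underside; z up
- gauge: gauge block, green, 100 x 100 mm and 20 mm thick, fixed to the bench, with an upright steel pin in its middle. Origin: centre of its underside; z up
- pin_foot (a point): centre of the foot of the gauge pin, on the block's top face (20 mm above the bench); z up. The pin is 24.5 mm in diameter for its lowest 38 mm, tapers to 15 mm at 46 mm, and ends with a 15 mm lead up to 70 mm above the block
- cap: red plastic protective cap of the gauge pin, about 0.09 kg: upright tube 41 mm outside diameter, closed at the top, 81 mm tall overall, with a round foot flange 64 mm across and 6 mm thick; its bore is 31 mm wide and 74 mm deep. It starts on the pin, foot resting on the block. Origin: centre of its underside; z up along the tube
- blue_bin: shallow blue plastic bin for sleeves that fit, fixed, outside 130 mm (its x) by 210 mm (its y), 36 mm high, walls and floor 5 mm. Origin: centre of its underside; z up. It may be nearer to or farther from the robot than the wooden box
- wood_box: shallow wooden box for sleeves that do not fit, fixed, outside 130 mm (its x) by 210 mm (its y), 36 mm high, walls and floor 6 mm. Origin: centre of its underside; z up
- sleeve_a: brass sleeve, 0.14 kg: tube 38 mm outside, 62 mm tall, foot flange 50 mm across, 5 mm thick, upright at the start in the first pocket clockwise from the white rib (None then: absent). Origin: centre of its underside; z along the tube. Bore either 27.4 mm (goes down the gauge pin to the block) or 21 mm (stops on the pin's taper, underside about 41 mm above the block); its name does not tell which
- sleeve_b: brass sleeve, 0.14 kg: tube 38 mm outside, 62 mm tall, foot flange 50 mm across, 5 mm thick, upright at the start in the second pocket clockwise from the white rib (None then: absent). Origin: centre of its underside; z along the tube. Bore either 27.4 mm (goes down the gauge pin to the block) or 21 mm (stops on the pin's taper, underside about 41 mm above the block); its name does not tell which
- sleeve_c: brass sleeve, 0.14 kg: tube 38 mm outside, 62 mm tall, foot flange 50 mm across, 5 mm thick, upright at the start in the third pocket clockwise from the white rib (None then: absent). Origin: centre of its underside; z along the tube. Bore either 27.4 mm (goes down the gauge pin to the block) or 21 mm (stops on the pin's taper, underside about 41 mm above the block); its name does not tell which
- sleeve_d: brass sleeve, 0.14 kg: tube 38 mm outside, 62 mm tall, foot flange 50 mm across, 5 mm thick, upright at the start in the fourth pocket clockwise from the white rib (None then: absent). Origin: centre of its underside; z along the tube. Bore either 27.4 mm (goes down the gauge pin to the block) or 21 mm (stops on the pin's taper, underside about 41 mm above the block); its name does not tell which
- sleeve_e: brass sleeve, 0.14 kg: tube 38 mm outside, 62 mm tall, foot flange 50 mm across, 5 mm thick, upright at the start in the fifth pocket clockwise from the white rib (None then: absent). Origin: centre of its underside; z along the tube. Bore either 27.4 mm (goes down the gauge pin to the block) or 21 mm (stops on the pin's taper, underside about 41 mm above the block); its name does not tell which
- sleeve_f: brass sleeve, 0.14 kg: tube 38 mm outside, 62 mm tall, foot flange 50 mm across, 5 mm thick, upright at the start in the sixth pocket clockwise from the white rib (None then: absent). Origin: centre of its underside; z along the tube. Bore either 27.4 mm (goes down the gauge pin to the block) or 21 mm (stops on the pin's taper, underside about 41 mm above the block); its name does not tell which
- polish_tin: bystander: tin of polish, 80 mm across, 45 mm tall; origin centre of its underside
- hammer: bystander: hammer lying on the bench beyond the tray, 260 mm long along its x, head (80 mm wide) at its +x end; origin under its middle
- spray: bystander: spray bottle, 72 mm across, 190 mm tall, on the far right; origin centre of its underside
Things that resemble listed ones, but are neither listed nor needed, are in the scene too. Leave any black, pink or turquoise look-alike of the sleeve_b alone.

How it is judged:
On the way, in this order (a step that is already met when the one before it is completed fails the run):
1. the cap is off the pin and stands on the bench, more than 80 mm from the pin, let go (horizontal distance between cap and pin_foot above 0.08 m and height (world z) of cap below 0.006 m and angle between cap's own z axis and vertical below 0.1 rad and contact force between the fingers and cap below 0.3 N), for 0.2 s.
2. sleeve_a (if present) has been tried on the gauge pin: around it (within 6 mm of its axis) and down as far as it goes (horizontal distance between sleeve_a and pin_foot below 0.006 m and z of sleeve_a in the frame of pin_foot below 0.05 m and angle between sleeve_a's own z axis and vertical below 0.2 rad), for 0.2 s.
3. sleeve_b (if present) has been tried on the gauge pin: around it (within 6 mm of its axis) and down as far as it goes (horizontal distance between sleeve_b and pin_foot below 0.006 m and z of sleeve_b in the frame of pin_foot below 0.006 m and angle between sleeve_b's own z axis and vertical below 0.2 rad), for 0.2 s.
4. sleeve_c (if present) has been tried on the gauge pin: around it (within 6 mm of its axis) and down as far as it goes (horizontal distance between sleeve_c and pin_foot below 0.006 m and z of sleeve_c in the frame of pin_foot below 0.006 m and angle between sleeve_c's own z axis and vertical below 0.2 rad), for 0.2 s.
5. sleeve_d (if present) has been tried on the gauge pin: around it (within 6 mm of its axis) and down as far as it goes (horizontal distance between sleeve_d and pin_foot below 0.006 m and z of sleeve_d in the frame of pin_foot below 0.05 m and angle between sleeve_d's own z axis and vertical below 0.2 rad), for 0.2 s.
6. sleeve_e (if present) has been tried on the gauge pin: around it (within 6 mm of its axis) and down as far as it goes (horizontal distance between sleeve_e and pin_foot below 0.006 m and z of sleeve_e in the frame of pin_foot below 0.05 m and angle between sleeve_e's own z axis and vertical below 0.2 rad), for 0.2 s.
7. sleeve_f (if present) has been tried on the gauge pin: around it (within 6 mm of its axis) and down as far as it goes (horizontal distance between sleeve_f and pin_foot below 0.006 m and z of sleeve_f in the frame of pin_foot below 0.006 m and angle between sleeve_f's own z axis and vertical below 0.2 rad), for 0.2 s.
8. every sleeve stands in its proper box (x of sleeve_b in the frame of blue_bin between -0.05 and 0.05 m and y of sleeve_b in the frame of blue_bin between -0.09 and 0.09 m and z of each of sleeve_b, sleeve_c, sleeve_f in the frame of blue_bin below 0.015 m and angle between each of sleeve_b, sleeve_c, sleeve_f, sleeve_a, sleeve_d, sleeve_e's own z axis and vertical below 0.2 rad and linear speed of each of sleeve_b, sleeve_c, sleeve_f, sleeve_a, sleeve_d, sleeve_e below 0.03 m/s and contact force between the fingers and sleeve_b below 0.3 N and x of sleeve_c in the frame of blue_bin between -0.05 and 0.05 m and y of sleeve_c in the frame of blue_bin between -0.09 and 0.09 m and contact force between the fingers and sleeve_c below 0.3 N and x of sleeve_f in the frame of blue_bin between -0.05 and 0.05 m and y of sleeve_f in the frame of blue_bin between -0.09 and 0.09 m and contact force between the fingers and sleeve_f below 0.3 N and x of sleeve_a in the frame of wood_box between -0.05 and 0.05 m and y of sleeve_a in the frame of wood_box between -0.09 and 0.09 m and z of each of sleeve_a, sleeve_d, sleeve_e in the frame of wood_box below 0.015 m and contact force between the fingers and sleeve_a below 0.3 N and x of sleeve_d in the frame of wood_box between -0.05 and 0.05 m and y of sleeve_d in the frame of wood_box between -0.09 and 0.09 m and contact force between the fingers and sleeve_d below 0.3 N and x of sleeve_e in the frame of wood_box between -0.05 and 0.05 m and y of sleeve_e in the frame of wood_box between -0.09 and 0.09 m and contact force between the fingers and sleeve_e below 0.3 N), for 0.2 s.
At the end, for the whole second after the job is handed in: every sleeve present with the wide bore stands upright (within 0.2 rad) on the floor of the blue bin, every one with the narrow bore likewise in the wooden box, released and at rest; the cap is back over the pin (axis within 6 mm, foot within 4 mm of the block, upright within 0.1 rad) and released (all of step 8 and horizontal distance between cap and pin_foot below 0.006 m and z of cap in the frame of pin_foot below 0.004 m and angle between cap's own z axis and vertical below 0.1 rad and contact force between the fingers and cap below 0.3 N); the robot touches nothing.
It fails at once if the polish tin is moved more than 30 mm (distance of polish_tin from where it was at the start of the episode above 0.03 m).
It fails at once if the hammer is moved more than 30 mm (distance of hammer from where it was at the start of the episode above 0.03 m).
It fails at once if the spray is moved more than 30 mm (distance of spray from where it was at the start of the episode above 0.03 m).
Of sleeve_b, sleeve_c, sleeve_f only 2 to 3 are there at a start; the rules pass over those that are not, and their reading is None.
Of sleeve_a, sleeve_d, sleeve_e only 1 to 2 are there at a start; the rules pass over those that are not, and their reading is None.
At some moment in a run one of cap, sleeve_a, sleeve_b, sleeve_c, sleeve_d, sleeve_e, sleeve_f may be knocked a few centimetres aside while the robot is not near it.
It also fails if it takes over 210 s, if anything falls off the work surface, if the arm or the gripper's body presses on something with over 40 N, if the wrist force passes 120 N, or if a joint passes its speed limit or range.

## Working session

There is one attempt and no reset: what is moved stays moved. The work goes in short steps, Python scripts to look and compute and a tool call to move; the robot and the scene stay as the last step left them, time stands still between calls to the robot, and variables do not carry over. Pictures are saved under pics/ and viewed, and the job is handed in when it is done.

Besides the shell and the picture viewer there is one more tool, called after ">>>" as name(argument=value, ...), one argument or row to a line, values as JSON. play_rows: Moves the arm, as the interface text tells. Its arguments: {"type":"object","properties":{"targets":{"type":"array"}},"required":["targets"]}

```bash
ls; mkdir -p pics
python3 - <<'E'
from plant import ctrl, imaging
import cv2,numpy as np
np.set_printoptions(precision=4,suppress=True)
print(ctrl.get_state())
for n in ("side","top","wrist"):
    p,d=imaging.snapshot(n); cv2.imwrite(f"pics/{n}0.png",p[:,:,::-1]); np.save(f"pics/{n}0.npy",d)
    print(n,imaging.camera_params(n), (d>0).mean())
E
```

```text
pics
{'time': 0.0, 'joint_pos': array([-1.3061,  0.2212,  1.5276,  0.    ,  1.3947, -0.1261]), 'joint_velocities': array([-0.0006, -0.0005,  0.0002, -0.    ,  0.0012, -0.0001]), 'effort': array([ -0.0021, -49.4624, -38.737 ,   0.0697,   0.0574,  -0.0001]), 'eef_pos': array([ 0.2379, -0.5773,  0.2214]), 'tool_rot': array([ 0.8309, -0.5564, -0.0007, -0.0006]), 'ft_force': array([ 0.0907,  0.1792, -0.207 ]), 'ft_torque': array([ 0.0282, -0.0154,  0.0173]), 'finger_gap': 0.08742416225779114}
side {'vfov': 48.455454035114975, 'cx': 315.8496088250454, 'cy': 201.1656212933472, 'cam_to_world': array([[-0.9289, -0.2502,  0.2731,  0.1498],
       [-0.3702,  0.6486, -0.665 ,  0.9839],
       [-0.0107, -0.7188, -0.6951,  0.9819],
       [ 0.    ,  0.    ,  0.    ,  1.    ]])} 0.9960078125
top {'vfov': 54.672755634874754, 'cx': 317.0568656387389, 'cy': 197.44541025965452, 'cam_to_world': array([[ 0.0135, -0.9871,  0.1597,  0.3563],
       [-0.9998, -0.0115,  0.0135,  0.0672],
       [-0.0114, -0.1599, -0.9871,  1.1914],
       [ 0.    ,  0.    ,  0.    ,  1.    ]])} 0.996125
wrist {'vfov': 67.22315108792357, 'cx': 315.9217615393191, 'cy': 201.72085757676092, 'cam_to_world': array([[ 0.3811, -0.8973, -0.2226,  0.2984],
       [-0.9245, -0.3703, -0.0902, -0.553 ],
       [-0.0015,  0.2401, -0.9707,  0.385 ],
       [ 0.    ,  0.    ,  0.    ,  1.    ]])} 0.962390625
```

View pics/top0.png

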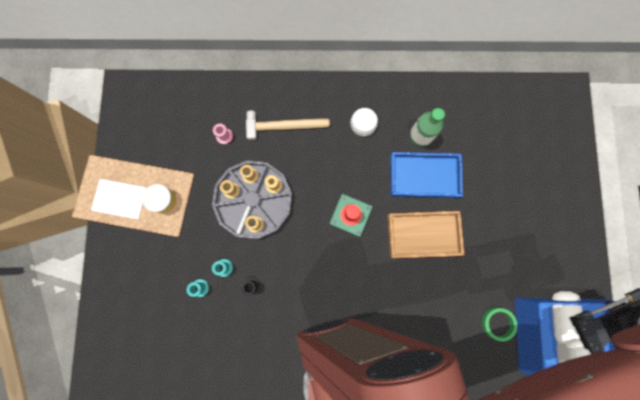

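View pics/side0.png

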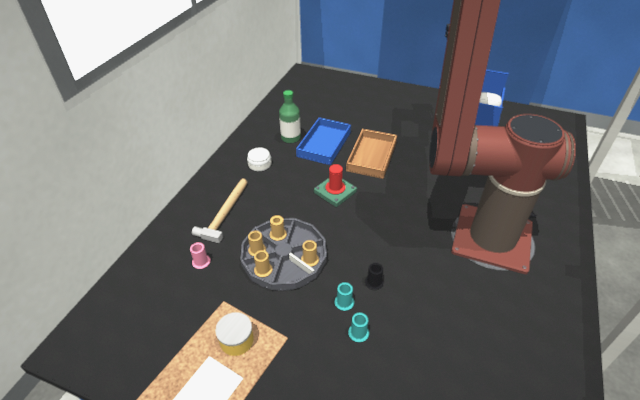

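View pics/wrist0.png

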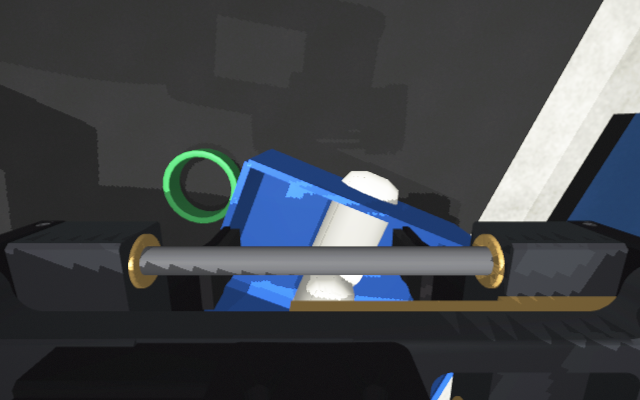

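The top view shows the following:
- Tray at (252,200) with 4 brass sleeves at (248,173), (273,184), (229,188) and (254,223). The white rib runs to about (240,228).
- Red cap on the green block at (352,213).
- Blue bin at (427,175) and wooden box at (426,235).
- Look-alikes: pink (222,133), turquoise (222,268) and (198,288), black (251,286).
- The blue crate at bottom right holds bottles, so it is not the shallow bin.

Next I'll measure these positions.

```bash
cat > h.py <<'E'
from plant import ctrl, imaging
import cv2,numpy as np
from scipy.spatial.transform import Rotation as R
np.set_printoptions(precision=4,suppress=True)
def K(c): return 200/np.tan(np.radians(c["vfov"])/2)
def ray(c,uv,z):
    f=K(c);T=c["cam_to_world"];uv=np.atleast_2d(np.asarray(uv,float))
    d=np.c_[(uv[:,0]-c["cx"])/f,(uv[:,1]-c["cy"])/f,np.ones(len(uv))]@T[:3,:3].T
    o=T[:3,3]; return o+d*((z-o[2])/d[:,2])[:,None]
def cloud(c,d):
    f=K(c);T=c["cam_to_world"];v,u=np.mgrid[:d.shape[0],:d.shape[1]]
    P=np.dstack([(u-c["cx"])/f*d,(v-c["cy"])/f*d,d])
    return P@T[:3,:3].T+T[:3,3]
def proj(c,p):
    T=np.linalg.inv(c["cam_to_world"]);q=T[:3,:3]@np.asarray(p,float)+T[:3,3];return q[:2]/q[2]*K(c)+[c["cx"],c["cy"]]
def move(pos,yaw=None,src=None):
    """print shift (tool axes), turn to get to world TCP pos, tool x yaw (deg), tool down"""
    s=ctrl.get_state();r=R.from_quat(s["tool_rot"])
    if yaw is None: x=r.as_matrix()[:,0]; yaw=np.degrees(np.arctan2(x[1],x[0]))
    y=np.radians(yaw)
    G=np.array([[np.cos(y),np.sin(y),0],[np.sin(y),-np.cos(y),0],[0,0,-1]])
    print("at",s["eef_pos"],"lin",r.inv().apply(np.array(pos)-s["eef_pos"]).round(4),"turn",(r.inv()*R.from_matrix(G)).as_rotvec().round(4),"gap",round(s["finger_gap"],4),"t",s["time"])
def snap(n,f):
    c=imaging.camera_params(n);p,d=imaging.snapshot(n);cv2.imwrite(f"pics/{f}.png",p[:,:,::-1]);np.save(f"pics/{f}.npy",d);return c,p,d
E
python3 - <<'E'
from h import *
c=imaging.camera_params("top");p=cv2.imread("pics/top0.png");d=np.load("pics/top0.npy")
P=cloud(c,d);hsv=cv2.cvtColor(p,cv2.COLOR_BGR2HSV)
H,S,V=cv2.split(hsv)
def comp(name,m,z,minA=20):
    n,l,st,ce=cv2.connectedComponentsWithStats(m.astype(np.uint8))
    for i in range(1,n):
        if st[i,4]>=minA:
            q=P[l==i]; zz=np.percentile(q[:,2],[10,90])
            cn=cv2.findContours((l==i).astype(np.uint8),0,1)[0][0]
            rr=cv2.minAreaRect(ray(c,cn[:,0],z)[:,:2].astype(np.float32))
            print(name,ce[i].round(),st[i,4],"z",zz.round(3),"on plane",z,"ctr",np.round(rr[0],4),"size",np.round(rr[1],3),"ang",round(rr[2],1))
comp("red",((H<8)|(H>172))&(S>180)&(V>100),0.1)
comp("blue",(H>100)&(H<120)&(S>150)&(V>60),0.036,300)
comp("wood",(H>8)&(H<22)&(S>80)&(V>100),0.036,300)
comp("brass",(H>12)&(H<26)&(S>110)&(V>80),0.07,20)
comp("green",(H>65)&(H<90)&(S>60)&(V>40)&(V<160),0.02,100)
# tray hub and white rib
hi=(abs(P[...,2]-.034)<.006)
m=np.zeros_like(hi);m[150:250,200:305]=True
comp("white",m&(S<40)&(V>150),0.034,5)
comp("traydark",(cv2.GaussianBlur(p,(3,3),0).max(2)>55)&m&(abs(P[...,2]-.03)<.02),0.034,500)
E
python3 - <<'E'
import cv2
p=cv2.imread("pics/top0.png");cv2.imwrite("pics/crop0.png",cv2.resize(p[150:250,200:310],None,fx=6,fy=6,interpolation=cv2.INTER_CUBIC))
E
```

```text
blue [433. 173.] 1525 z [0.003 0.036] on plane 0.036 ctr [ 0.6175 -0.2469] size [0.211 0.135] ang 89.3
blue [535. 334.] 2544 z [0.005 0.124] on plane 0.036 ctr [ 0.1531 -0.5613] size [0.14  0.203] ang 89.7
wood [ 65. 173.] 16267 z [-0.525  0.007] on plane 0.036 ctr [0.6732 0.7782] size [0.55  0.615] ang 5.0
wood [425. 234.] 3399 z [0.003 0.035] on plane 0.036 ctr [ 0.4373 -0.2402] size [0.136 0.221] ang 2.9
wood [ 11. 357.] 621 z [-0.599 -0.583] on plane 0.036 ctr [0.0974 0.9697] size [0.31  0.044] ang 21.4
brass [245. 170.] 43 z [0.027 0.068] on plane 0.07 ctr [0.6181 0.2967] size [0.019 0.023] ang 45.8
brass [252. 176.] 72 z [0.016 0.068] on plane 0.07 ctr [0.5979 0.2776] size [0.025 0.034] ang 43.2
brass [270. 180.] 25 z [0.033 0.07 ] on plane 0.07 ctr [0.5871 0.2219] size [0.012 0.019] ang 40.3
brass [276. 187.] 60 z [0.015 0.068] on plane 0.07 ctr [0.567 0.204] size [0.021 0.034] ang 42.2
brass [230. 189.] 128 z [0.017 0.07 ] on plane 0.07 ctr [0.5623 0.3409] size [0.052 0.035] ang 46.2
brass [171. 203.] 120 z [0.012 0.043] on plane 0.07 ctr [0.5161 0.5133] size [0.029 0.07 ] an
[... 920 characters left out ...]
ite [280. 181.] 94 z [0.006 0.032] on plane 0.034 ctr [0.5941 0.199 ] size [0.089 0.031] ang 37.3
white [234. 180.] 57 z [0.006 0.036] on plane 0.034 ctr [0.592  0.3323] size [0.046 0.02 ] ang 53.9
white [266. 193.] 89 z [0.006 0.035] on plane 0.034 ctr [0.5544 0.2328] size [0.053 0.033] ang 55.9
white [277. 209.] 503 z [0.006 0.013] on plane 0.034 ctr [0.4988 0.204 ] size [0.081 0.085] ang 8.9
white [221. 223.] 5 z [0.032 0.036] on plane 0.034 ctr [0.4615 0.3715] size [0.009 0.002] ang 46.9
white [228. 228.] 8 z [0.031 0.037] on plane 0.034 ctr [0.446  0.3504] size [0.026 0.002] ang 54.7
traydark [252. 198.] 2145 z [0.011 0.036] on plane 0.034 ctr [0.5363 0.2802] size [0.236 0.234] ang 24.8
```

View pics/crop0.png

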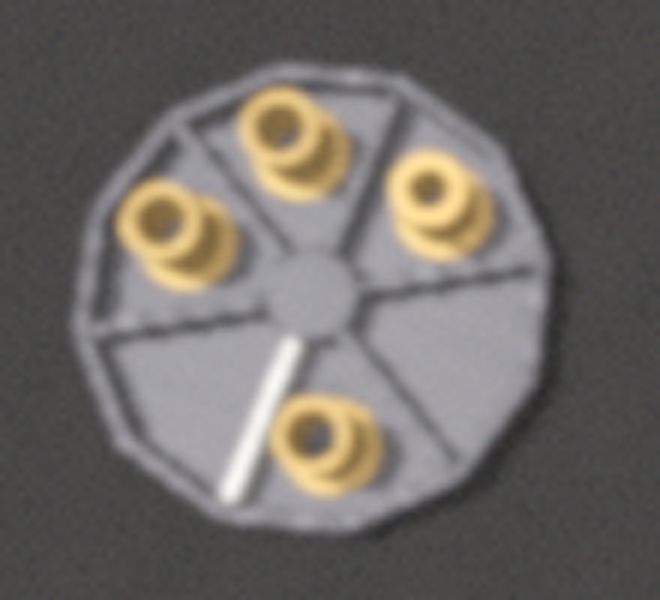

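```bash
python3 -c "
from h import *
move([.415,-.02,.26],-90)"
```

```text
at [ 0.2379 -0.5774  0.2217] lin [-0.448  -0.3761 -0.0376] turn [0.0001 0.0015 0.3908] gap 0.0871 t 0.15
```

>>> play_rows(
  targets=[
    {"linear": [-0.045, -0.038, -0.02], "turn": [0, 0, 0.04], "gripper": -1},
    {"linear": [-0.09, -0.075, -0.038], "turn": [0, 0, 0.08], "gripper": -1},
    {"linear": [-0.135, -0.113, -0.038], "turn": [0, 0, 0.12], "gripper": -1},
    {"linear": [-0.18, -0.15, -0.038], "turn": [0, 0, 0.16], "gripper": -1},
    {"linear": [-0.225, -0.188, -0.038], "turn": [0, 0, 0.2], "gripper": -1},
    {"linear": [-0.27, -0.226, -0.038], "turn": [0, 0, 0.24], "gripper": -1},
    {"linear": [-0.315, -0.264, -0.038], "turn": [0, 0, 0.28], "gripper": -1},
    {"linear": [-0.36, -0.301, -0.038], "turn": [0, 0, 0.32], "gripper": -1},
    {"linear": [-0.405, -0.339, -0.038], "turn": [0, 0, 0.36], "gripper": -1},
    {"linear": [-0.448, -0.376, -0.038], "turn": [0, 0, 0.391], "gripper": -1},
    {"linear": [-0.448, -0.376, -0.038], "turn": [0, 0, 0.391], "gripper": -1},
    {"linear": [-0.448, -0.376, -0.038], "turn": [0, 0, 0.391], "gripper": -1},
  ],
)

```text
time: 1.65
eef_pos: [0.4148, -0.0205, 0.2603]
tool_rot: [0.708, -0.707, -0.0, 0.0]
ft_force: [0.4, -0.5, 0.2]
finger_gap: 0.0869
```

```bash
python3 -c "
from h import *
c,p,d=snap('wrist','w1');snap('top','t1')
print(proj(c,[.493,-.019,.1]))
move([.415,-.02,.26],-90)
print(ctrl.get_state()['joint_pos'])"
```

```text
[314.2825 114.2962]
at [ 0.4148 -0.0216  0.2604] lin [-0.0016 -0.0002  0.0004] turn [ 0.0004 -0.0003 -0.0018] gap 0.087 t 1.75
[-0.2419 -0.3304  1.9837 -0.0004  1.4886  1.3307]
```

View pics/w1.png

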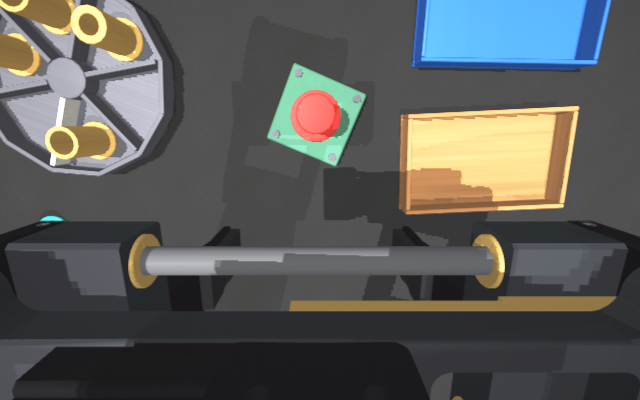

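The wrist view shows the cap at (316,115) on the green block, with the wooden box and blue bin at the right.

```bash
cat >> h.py <<'E'
def blob(m,pick=None,minA=30):
    n,l,st,ce=cv2.connectedComponentsWithStats(m.astype(np.uint8))
    i=[k for k in range(1,n) if st[k,4]>=minA]
    i=max(i,key=lambda k:st[k,4]) if pick is None else min(i,key=lambda k:np.hypot(*(ce[k]-pick)))
    return l==i
def cont(m): return max(cv2.findContours(m.astype(np.uint8),cv2.RETR_EXTERNAL,cv2.CHAIN_APPROX_NONE)[0],key=len)[:,0]
def circ(xy):
    A=np.c_[2*xy,np.ones(len(xy))];s=np.linalg.lstsq(A,(xy**2).sum(1),rcond=None)[0];return s[:2],np.sqrt(s[2]+s[:2]@s[:2])
E
python3 - <<'E'
from h import *
c=imaging.camera_params("wrist");p=cv2.imread("pics/w1.png");d=np.load("pics/w1.npy");P=cloud(c,d)
H,S,V=cv2.split(cv2.cvtColor(p,cv2.COLOR_BGR2HSV))
red=((H<10)|(H>170))&(S>150)&(V>80)
m=blob(red&(P[...,2]>.093)); print("captop",circ(ray(c,cont(m),.101)[:,:2]), np.median(P[m][:,2]))
m=blob(red&(P[...,2]<.035)&(P[...,2]>.01)); print("flange px",m.sum())
g=blob((H>60)&(H<90)&(S>50)&(V>30)&(abs(P[...,2]-.02)<.008)|red)
r=cv2.minAreaRect(ray(c,cont(g),.02)[:,:2].astype(np.float32));print("block",r)
for nm,mm in(("blue",(H>100)&(H<125)&(S>120)),("wood",(H>8)&(H<25)&(S>60))):
    m=mm&(P[...,2]>.030)&(P[...,2]<.045); m[:,:395]=0; m[215:]=0
    r=cv2.minAreaRect(ray(c,np.argwhere(m)[:,::-1],.036)[:,:2].astype(np.float32));print(nm,r,np.median(P[m][:,2]))
E
```

```text
captop (array([ 0.494 , -0.0205]), np.float64(0.019447155153331588)) 0.10160429434391352
flange px 310
block ((0.49400991201400757, -0.020555704832077026), (0.09915386140346527, 0.0995417982339859), 67.6006088256836)
blue ((0.5865182280540466, -0.24988111853599548), (0.21292389929294586, 0.06738907843828201), 89.90997314453125) 0.03635045006448312
wood ((0.43644437193870544, -0.24161380529403687), (0.12959422171115875, 0.21168796718120575), 2.5625524520874023) 0.03625218793253859
```

```bash
python3 -c "
from h import *
move([.494,-.0205,.058],-90)"
```

```text
at [ 0.4148 -0.0216  0.2604] lin [-0.0013 -0.0793  0.2024] turn [ 0.0004 -0.0003 -0.0018] gap 0.087 t 1.75
```

>>> play_rows(
  targets=[
    {"linear": [0, -0.04, 0], "turn": [0, 0, 0], "gripper": -1},
    {"linear": [-0.001, -0.079, 0.03], "turn": [0, 0, 0], "gripper": -1},
    {"linear": [-0.001, -0.079, 0.08], "turn": [0, 0, 0], "gripper": -1},
    {"linear": [-0.001, -0.079, 0.13], "turn": [0, 0, 0], "gripper": -1},
    {"linear": [-0.001, -0.079, 0.17], "turn": [0, 0, 0], "gripper": -1},
    {"linear": [-0.001, -0.079, 0.202], "turn": [0, 0, 0], "gripper": -1},
    {"linear": [-0.001, -0.079, 0.202], "turn": [0, 0, 0], "gripper": -1},
    {"linear": [-0.001, -0.079, 0.202], "turn": [0, 0, 0], "gripper": 1},
    {"linear": [-0.001, -0.079, 0.202], "turn": [0, 0, 0], "gripper": 1},
    {"linear": [-0.001, -0.079, 0.202], "turn": [0, 0, 0], "gripper": 1},
    {"linear": [-0.001, -0.079, 0.202], "turn": [0, 0, 0], "gripper": 1},
    {"linear": [-0.001, -0.079, 0.202], "turn": [0, 0, 0], "gripper": 1},
  ],
)

```text
time: 3.25
eef_pos: [0.4942, -0.0194, 0.0588]
tool_rot: [0.707, -0.707, 0.0, -0.0]
ft_force: [0.0, 0.1, 0.2]
finger_gap: 0.0451
```

```bash
python3 -c "
from h import *
move([.494,-.0205,.058],-90);print(ctrl.get_state()['ft_force'])"
```

```text
at [ 0.4942 -0.0194  0.0588] lin [0.0011 0.0002 0.0008] turn [-0.0004 -0.0001  0.    ] gap 0.0451 t 3.25
[0.0228 0.0978 0.1829]
```

>>> play_rows(
  targets=[
    {"linear": [0, 0, 0], "turn": [0, 0, 0], "gripper": 1},
    {"linear": [0, 0, 0], "turn": [0, 0, 0], "gripper": 1},
    {"linear": [0, 0, 0], "turn": [0, 0, 0], "gripper": 1},
  ],
)

```text
time: 3.62
eef_pos: [0.4941, -0.0194, 0.0586]
tool_rot: [-0.707, 0.707, 0.0, 0.0]
ft_force: [-0.7, 0.2, 1.1]
finger_gap: 0.0399
```

>>> play_rows(
  targets=[
    {"linear": [0, 0, -0.035], "turn": [0, 0, 0], "gripper": 1},
    {"linear": [0, 0, -0.07], "turn": [0, 0, 0], "gripper": 1},
    {"linear": [0, 0, -0.1], "turn": [0, 0, 0], "gripper": 1},
    {"linear": [-0.024, 0.027, -0.1], "turn": [0, 0, 0], "gripper": 1},
    {"linear": [-0.047, 0.054, -0.1], "turn": [0, 0, 0], "gripper": 1},
    {"linear": [-0.07, 0.081, -0.1], "turn": [0, 0, 0], "gripper": 1},
    {"linear": [-0.094, 0.109, -0.1], "turn": [0, 0, 0], "gripper": 1},
    {"linear": [-0.094, 0.109, -0.06], "turn": [0, 0, 0], "gripper": 1},
    {"linear": [-0.094, 0.109, -0.02], "turn": [0, 0, 0], "gripper": 1},
    {"linear": [-0.094, 0.109, 0.005], "turn": [0, 0, 0], "gripper": 1},
    {"linear": [-0.094, 0.109, 0.017], "turn": [0, 0, 0], "gripper": 1},
    {"linear": [-0.094, 0.109, 0.019], "turn": [0, 0, 0], "gripper": 1},
  ],
)

```text
time: 5.12
eef_pos: [0.3847, 0.0746, 0.0391]
tool_rot: [-0.707, 0.707, 0.0, -0.0]
ft_force: [-0.0, 1.4, -1.0]
finger_gap: 0.0403
```

>>> play_rows(
  targets=[
    {"linear": [0, 0, 0], "turn": [0, 0, 0], "gripper": 1},
    {"linear": [0, 0, 0], "turn": [0, 0, 0], "gripper": -1},
    {"linear": [0, 0, 0], "turn": [0, 0, 0], "gripper": -1},
    {"linear": [0, 0, 0], "turn": [0, 0, 0], "gripper": -1},
    {"linear": [0, 0, 0], "turn": [0, 0, 0], "gripper": -1},
    {"linear": [0, 0, 0], "turn": [0, 0, 0], "gripper": -1},
  ],
)

```text
time: 5.88
eef_pos: [0.3851, 0.0746, 0.0396]
tool_rot: [-0.707, 0.707, -0.0, 0.0]
ft_force: [0.4, -0.1, -0.4]
finger_gap: 0.0815
```

```bash
python3 -c "
from h import *
snap('side','s2');snap('top','t2')
move([.48,.28,.26],-90)"
```

```text
at [0.3851 0.0746 0.0395] lin [-0.2055 -0.0949 -0.2205] turn [ 0.0001  0.     -0.0003] gap 0.085 t 5.975
```

View pics/s2.png

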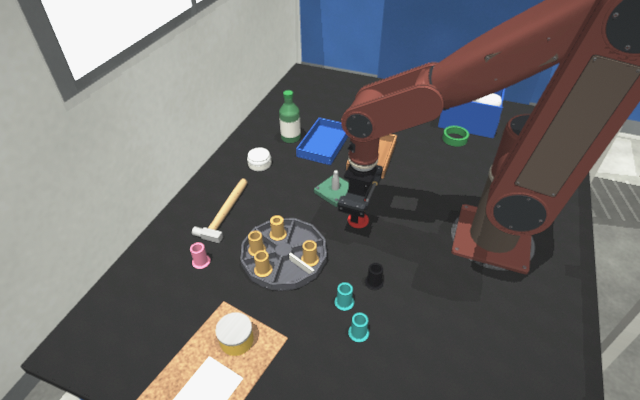

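>>> play_rows(
  targets=[
    {"linear": [0, 0, -0.04], "turn": [0, 0, 0], "gripper": -1},
    {"linear": [0, 0, -0.09], "turn": [0, 0, 0], "gripper": -1},
    {"linear": [0, 0, -0.14], "turn": [0, 0, 0], "gripper": -1},
    {"linear": [0.03, -0.01, -0.18], "turn": [0, 0, 0], "gripper": -1},
    {"linear": [0.06, -0.02, -0.2], "turn": [0, 0, 0], "gripper": -1},
    {"linear": [0.095, -0.03, -0.21], "turn": [0, 0, 0], "gripper": -1},
    {"linear": [0.095, -0.03, -0.21], "turn": [0, 0, 0], "gripper": -1},
    {"linear": [0.095, -0.03, -0.21], "turn": [0, 0, 0], "gripper": -1},
  ],
)

```text
time: 6.98
eef_pos: [0.4146, -0.0201, 0.249]
tool_rot: [-0.707, 0.707, 0.001, -0.0]
ft_force: [-0.2, -0.6, 0.3]
finger_gap: 0.0874
```

```bash
python3 -c "
from h import *
c,p,d=snap('wrist','w3');P=cloud(c,d)
pin=(P[...,2]>.083)&(P[...,2]<.1);pin[200:]=0
m=blob(pin,minA=5);print('pin top',circ(ray(c,cont(m),.09)[:,:2]),m.sum(),np.median(P[m],0))
q=P[(P[...,2]>.03)&(P[...,2]<.08)&(abs(P[...,0]-.494)<.03)&(abs(P[...,1]+.02)<.03)];print(len(q),q.min(0),q.max(0))
import cv2
H,S,V=cv2.split(cv2.cvtColor(p,cv2.COLOR_RGB2HSV))
cap=blob(((H<10)|(H>170))&(S>150)&(V>80));q=cont(cap);print('cap px',q.mean(0),circ(ray(c,cont(cap&(P[...,2]>.07)),.081)[:,:2]))
move([.465,.28,.26],-90)"
```

```text
pin top (array([ 0.4938, -0.0192]), np.float64(0.006822714086408112)) 164 [ 0.4939 -0.0193  0.0899]
202 [ 0.4822 -0.0304  0.042 ] [ 0.5061 -0.0079  0.0767]
cap px [243.5714 194.8529] (array([0.3874, 0.0731]), np.float64(0.020670861999381205))
at [ 0.4145 -0.0197  0.2488] lin [-0.2997 -0.0505 -0.011 ] turn [0.0013 0.0007 0.0001] gap 0.0869 t 7.025
```

View pics/w3.png

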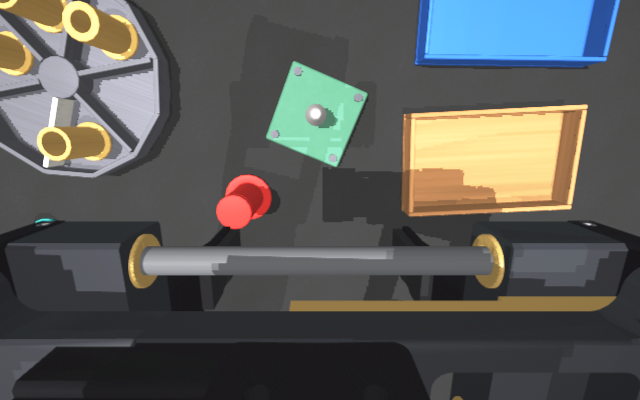

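The pin (317,115) is bare and the cap stands on the bench at (245,195). Next I'll move to look at the tray.

>>> play_rows(
  targets=[
    {"linear": [-0.05, -0.01, -0.011], "turn": [0, 0, 0], "gripper": -1},
    {"linear": [-0.1, -0.02, -0.011], "turn": [0, 0, 0], "gripper": -1},
    {"linear": [-0.15, -0.03, -0.011], "turn": [0, 0, 0], "gripper": -1},
    {"linear": [-0.2, -0.04, -0.011], "turn": [0, 0, 0], "gripper": -1},
    {"linear": [-0.25, -0.05, -0.011], "turn": [0, 0, 0], "gripper": -1},
    {"linear": [-0.3, -0.05, -0.011], "turn": [0, 0, 0], "gripper": -1},
    {"linear": [-0.3, -0.05, -0.011], "turn": [0, 0, 0], "gripper": -0.5},
    {"linear": [-0.3, -0.05, -0.011], "turn": [0, 0, 0], "gripper": -0.5},
  ],
)

```text
time: 8.02
eef_pos: [0.4641, 0.2798, 0.2598]
tool_rot: [0.708, -0.706, -0.0, 0.001]
ft_force: [-0.4, -1.4, -0.5]
finger_gap: 0.0744
```

```bash
cat >> h.py <<'E'
def sleeves(c,p,d,ztop=.07,lim=215):
    P=cloud(c,d);H,S,V=cv2.split(cv2.cvtColor(p,cv2.COLOR_RGB2HSV))
    m=(abs(P[...,2]-ztop)<.006)&(H>10)&(H<30)&(S>70);m[lim:]=0
    n,l,st,ce=cv2.connectedComponentsWithStats(m.astype(np.uint8))
    for i in range(1,n):
        if st[i,4]<60: continue
        q=l==i
        cs,hh=cv2.findContours(q.astype(np.uint8),cv2.RETR_CCOMP,cv2.CHAIN_APPROX_NONE)
        o=max(cs,key=len)[:,0];print("sleeve px",ce[i].round(),"n",st[i,4],"outer",*circ(ray(c,o,ztop)[:,:2]),end=" ")
        inn=[k[:,0] for k,h in zip(cs,hh[0]) if h[3]>=0 and len(k)>8]
        for k in inn: print("inner",*circ(ray(c,k,ztop)[:,:2]),end=" ")
        print()
E
python3 -c "
from h import *
c,p,d=snap('wrist','w4');sleeves(c,p,d);move([.5,.3,.1],-90)"
```

```text
sleeve px [302.  44.] n 574 outer [0.615 0.295] 0.01844968658769509 inner [0.6148 0.2949] 0.01342904049178266 
sleeve px [370.  74.] n 732 outer [0.585  0.2204] 0.018483226464955815 inner [0.5849 0.2208] 0.010369899602128013 
sleeve px [251.  91.] n 515 outer [0.5676 0.3513] 0.018471226931747974 inner [0.5675 0.3512] 0.013486537832856556 
sleeve px [321. 184.] n 398 outer [0.4634 0.2733] 0.018255164611772852 inner [0.4635 0.2733] 0.013602366635286927 
at [0.4645 0.2792 0.2601] lin [-0.021  -0.0357  0.16  ] turn [ 0.0009 -0.0009  0.0003] gap 0.0708 t 8.075
```

View pics/w4.png

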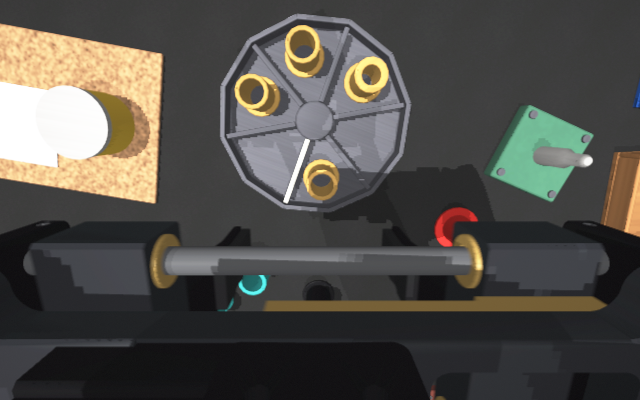

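Bores seen from above: b (251,91), c (302,44) and f (321,184) read about 27 mm, and d (370,74) about 21 mm. The first and fifth pockets clockwise from the white rib are empty. I'll pick b.

>>> play_rows(
  targets=[
    {"linear": [-0.036, -0.05, 0.03], "turn": [0, 0, 0], "gripper": -0.35},
    {"linear": [-0.072, -0.103, 0.07], "turn": [0, 0, 0], "gripper": -0.35},
    {"linear": [-0.072, -0.103, 0.12], "turn": [0, 0, 0], "gripper": -0.35},
    {"linear": [-0.072, -0.103, 0.15], "turn": [0, 0, 0], "gripper": -0.35},
    {"linear": [-0.072, -0.103, 0.18], "turn": [0, 0, 0], "gripper": -0.35},
    {"linear": [-0.072, -0.103, 0.21], "turn": [0, 0, 0], "gripper": -0.35},
    {"linear": [-0.072, -0.103, 0.224], "turn": [0, 0, 0], "gripper": -0.35},
    {"linear": [-0.072, -0.103, 0.224], "turn": [0, 0, 0], "gripper": -0.35},
    {"linear": [-0.072, -0.103, 0.224], "turn": [0, 0, 0], "gripper": 1},
    {"linear": [-0.072, -0.103, 0.224], "turn": [0, 0, 0], "gripper": 1},
    {"linear": [-0.072, -0.103, 0.224], "turn": [0, 0, 0], "gripper": 1},
    {"linear": [-0.072, -0.103, 0.224], "turn": [0, 0, 0], "gripper": 1},
  ],
)

```text
time: 9.57
eef_pos: [0.5686, 0.3517, 0.0373]
tool_rot: [-0.707, 0.707, -0.0, 0.0]
ft_force: [-0.8, -0.7, 3.5]
finger_gap: 0.0367
```

>>> play_rows(
  targets=[
    {"linear": [0, 0, 0], "turn": [0, 0, 0], "gripper": 1},
    {"linear": [0, 0, 0], "turn": [0, 0, 0], "gripper": 1},
  ],
)

```text
time: 9.82
eef_pos: [0.5686, 0.3517, 0.0373]
tool_rot: [-0.707, 0.707, -0.0, 0.0]
ft_force: [-1.3, -0.6, 5.3]
finger_gap: 0.0365
```

>>> play_rows(
  targets=[
    {"linear": [0, 0, -0.04], "turn": [0, 0, 0], "gripper": 1},
    {"linear": [0, 0, -0.09], "turn": [0, 0, 0], "gripper": 1},
    {"linear": [0, 0, -0.13], "turn": [0, 0, 0], "gripper": 1},
    {"linear": [0.06, 0.012, -0.13], "turn": [0, 0, 0], "gripper": 1},
    {"linear": [0.12, 0.024, -0.13], "turn": [0, 0, 0], "gripper": 1},
    {"linear": [0.18, 0.036, -0.13], "turn": [0, 0, 0], "gripper": 1},
    {"linear": [0.24, 0.048, -0.13], "turn": [0, 0, 0], "gripper": 1},
    {"linear": [0.3, 0.06, -0.13], "turn": [0, 0, 0], "gripper": 1},
    {"linear": [0.345, 0.07, -0.13], "turn": [0, 0, 0], "gripper": 1},
    {"linear": [0.371, 0.0745, -0.13], "turn": [0, 0, 0], "gripper": 1},
    {"linear": [0.371, 0.0745, -0.13], "turn": [0, 0, 0], "gripper": 1},
    {"linear": [0.371, 0.0745, -0.13], "turn": [0, 0, 0], "gripper": 1},
  ],
)

```text
time: 11.32
eef_pos: [0.4934, -0.0189, 0.1662]
tool_rot: [-0.707, 0.707, 0.0, 0.0]
ft_force: [0.8, 0.4, -0.3]
finger_gap: 0.0371
```

```bash
python3 -c "
from h import *
import cv2
c,p,d=snap('side','s5')
print(proj(c,[.494,-.0195,.09]))
cv2.imwrite('pics/s5c.png',cv2.resize(p[100:240,270:430,::-1],None,fx=4,fy=4,interpolation=cv2.INTER_CUBIC))
snap('wrist','w5')
move([.494,-.0195,.16],-90)"
```

```text
[335.5824 170.3133]
at [ 0.4936 -0.0184  0.1663] lin [ 0.0011 -0.0004  0.0063] turn [0.0004 0.0004 0.001 ] gap 0.0369 t 11.425
```

View pics/s5c.png

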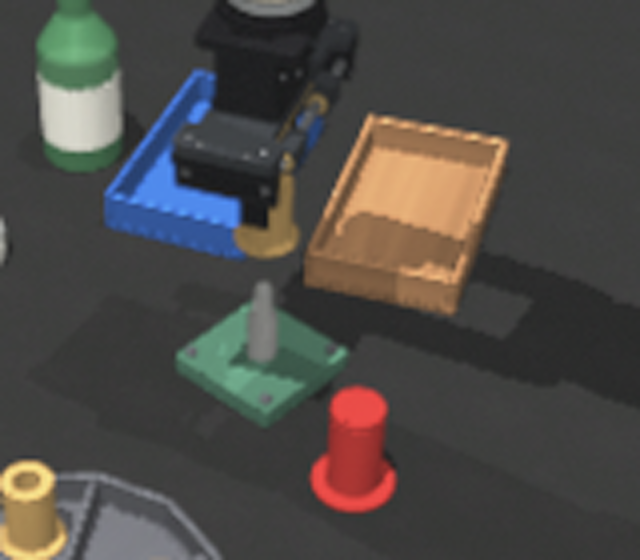

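View pics/w5.png

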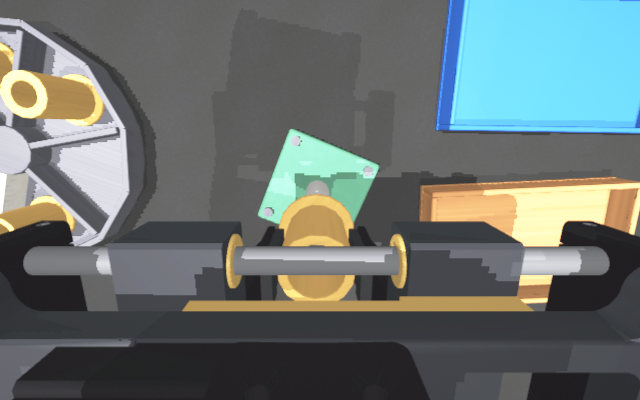

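>>> play_rows(
  targets=[
    {"linear": [0.001, 0, 0.02], "turn": [0, 0, 0], "gripper": 1},
    {"linear": [0.001, 0, 0.04], "turn": [0, 0, 0], "gripper": 1},
    {"linear": [0.001, 0, 0.055], "turn": [0, 0, 0], "gripper": 1},
    {"linear": [0.001, 0, 0.065], "turn": [0, 0, 0], "gripper": 1},
    {"linear": [0.001, 0, 0.065], "turn": [0, 0, 0], "gripper": 1},
  ],
)

```text
time: 12.05
eef_pos: [0.4931, -0.0201, 0.1008]
tool_rot: [0.707, -0.707, -0.001, 0.0]
ft_force: [0.7, 0.4, -2.4]
finger_gap: 0.0368
```

>>> play_rows(
  targets=[
    {"linear": [0, 0, 0.006], "turn": [0, 0, 0], "gripper": 1},
    {"linear": [0, 0, 0.012], "turn": [0, 0, 0], "gripper": 1},
    {"linear": [0, 0, 0.016], "turn": [0, 0, 0], "gripper": 1},
    {"linear": [0, 0, 0.016], "turn": [0, 0, 0], "gripper": 1},
  ],
)

```text
time: 12.55
eef_pos: [0.4934, -0.0204, 0.0852]
tool_rot: [-0.707, 0.707, 0.0, -0.0]
ft_force: [-0.3, -0.0, -1.2]
finger_gap: 0.0369
```

>>> play_rows(
  targets=[
    {"linear": [0, 0, 0.012], "turn": [0, 0, 0], "gripper": 1},
    {"linear": [0, 0, 0.024], "turn": [0, 0, 0], "gripper": 1},
    {"linear": [0, 0, 0.034], "turn": [0, 0, 0], "gripper": 1},
    {"linear": [0, 0, 0.035], "turn": [0, 0, 0], "gripper": 1},
    {"linear": [0, 0, 0.035], "turn": [0, 0, 0], "gripper": 1},
    {"linear": [0, 0, 0.035], "turn": [0, 0, 0], "gripper": 1},
    {"linear": [0, 0, 0.035], "turn": [0, 0, 0], "gripper": 1},
  ],
)

```text
time: 13.42
eef_pos: [0.4936, -0.0205, 0.0508]
tool_rot: [-0.707, 0.707, -0.0, -0.0]
ft_force: [0.7, -0.7, -1.7]
finger_gap: 0.0365
```

```bash
python3 -c "
from h import *
import cv2
c,p,d=snap('side','s6')
cv2.imwrite('pics/s6c.png',cv2.resize(p[100:240,270:430,::-1],None,fx=4,fy=4,interpolation=cv2.INTER_CUBIC))
move([.593,-.195,.17],-90)"
```

```text
at [ 0.4936 -0.0205  0.0508] lin [ 0.1745 -0.0994 -0.1192] turn [-0.0002 -0.0002 -0.0001] gap 0.0371 t 13.475
```

View pics/s6c.png

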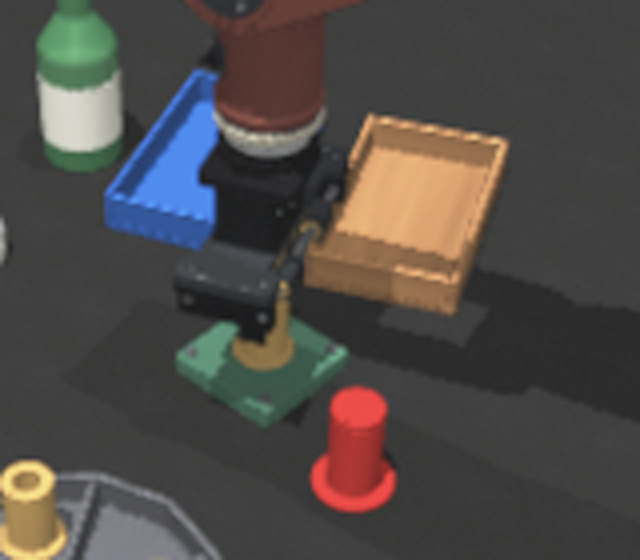

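```bash
python3 -c "
from h import *
c=imaging.camera_params('top');p=cv2.imread('pics/t2.png');d=np.load('pics/t2.npy');P=cloud(c,d)
m=(P[...,2]>.05)&(P[...,0]>.66)&(P[...,0]<.95)&(P[...,1]<-.1)&(P[...,1]>-.5)
q=P[m];print(len(q),q.min(0),q.max(0))
for z in (.05,.1,.15):
  k=q[abs(q[:,2]-z)<.02];print(z,len(k),k.min(0),k.max(0))
c=imaging.camera_params('side');d=np.load('pics/s2.npy');P=cloud(c,d)
m=(P[...,2]>.02)&(P[...,0]>.66)&(P[...,0]<.95)&(P[...,1]<-.1)&(P[...,1]>-.5)
q=P[m];print(len(q),q.min(0),q.max(0))
"
```

```text
742 [ 0.7142 -0.2801  0.0508] [ 0.7839 -0.2076  0.1941]
0.05 65 [ 0.7152 -0.267   0.0508] [ 0.7682 -0.2076  0.0699]
0.1 164 [ 0.7154 -0.2801  0.0801] [ 0.772  -0.2076  0.1199]
0.15 219 [ 0.7235 -0.2724  0.13  ] [ 0.7761 -0.2158  0.1691]
910 [ 0.6606 -0.3541  0.0201] [ 0.7837 -0.1351  0.1919]
```

>>> play_rows(
  targets=[
    {"linear": [0, 0, -0.03], "turn": [0, 0, 0], "gripper": 1},
    {"linear": [0, 0, -0.08], "turn": [0, 0, 0], "gripper": 1},
    {"linear": [0, 0, -0.12], "turn": [0, 0, 0], "gripper": 1},
    {"linear": [0.05, -0.017, -0.12], "turn": [0, 0, 0], "gripper": 1},
    {"linear": [0.1, -0.034, -0.12], "turn": [0, 0, 0], "gripper": 1},
    {"linear": [0.15, -0.051, -0.12], "turn": [0, 0, 0], "gripper": 1},
    {"linear": [0.2, -0.068, -0.12], "turn": [0, 0, 0], "gripper": 1},
    {"linear": [0.25, -0.085, -0.12], "turn": [0, 0, 0], "gripper": 1},
    {"linear": [0.293, -0.101, -0.12], "turn": [0, 0, 0], "gripper": 1},
    {"linear": [0.293, -0.101, -0.09], "turn": [0, 0, 0], "gripper": 1},
    {"linear": [0.293, -0.101, -0.05], "turn": [0, 0, 0], "gripper": 1},
    {"linear": [0.293, -0.101, -0.02], "turn": [0, 0, 0], "gripper": 1},
  ],
)

```text
time: 14.98
eef_pos: [0.5936, -0.3132, 0.0684]
tool_rot: [-0.707, 0.707, 0.001, -0.0]
ft_force: [0.1, -0.6, -0.7]
finger_gap: 0.0369
```

```bash
python3 -c "
from h import *
import cv2
c,p,d=snap('side','s7');snap('wrist','w7')
cv2.imwrite('pics/s7c.png',cv2.resize(p[70:210,250:410,::-1],None,fx=4,fy=4,interpolation=cv2.INTER_CUBIC))
move([.595,-.314,.0355],-90)"
```

```text
at [ 0.5914 -0.3115  0.0655] lin [ 0.0026 -0.0039  0.03  ] turn [ 0.0073  0.0049 -0.0004] gap 0.0367 t 15.075
```

View pics/s7c.png

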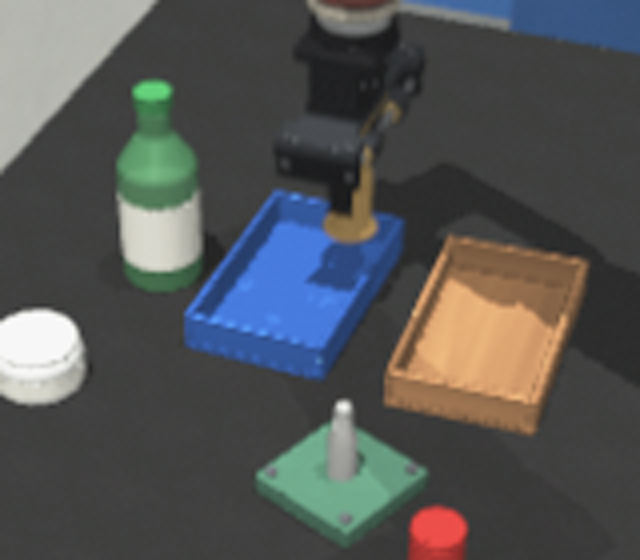

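```bash
python3 -c "
from h import *
s=ctrl.get_state();print(s['ft_force'],s['joint_velocities'])
snap('side','s8');s=ctrl.get_state();print(s['ft_force'],s['eef_pos'])
move([.595,-.314,.0355],-90)"
```

```text
[-0.6609 -0.1248 -1.9347] [ 0.0032 -0.0459 -0.0476  0.0015  0.0417  0.001 ]
[-0.7504 -0.8323 -1.0783] [ 0.5928 -0.3124  0.0682]
at [ 0.5928 -0.3124  0.0682] lin [ 0.0017 -0.0023  0.0327] turn [ 0.0042  0.0028 -0.0002] gap 0.0367 t 15.125
```

View pics/w7.png

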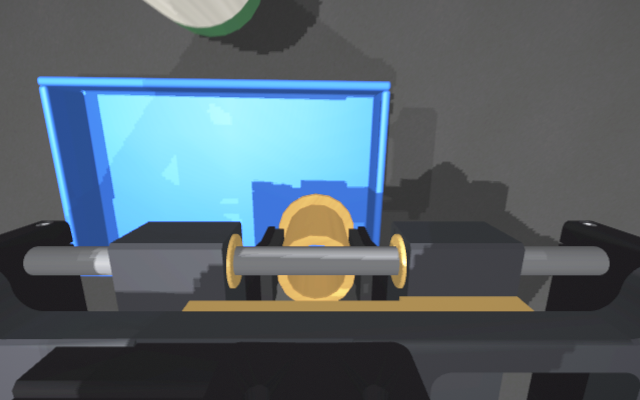

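>>> play_rows(
  targets=[
    {"linear": [0.001, -0.002, 0.015], "turn": [0, 0, 0], "gripper": 1},
    {"linear": [0.001, -0.002, 0.026], "turn": [0, 0, 0], "gripper": 1},
    {"linear": [0.001, -0.002, 0.031], "turn": [0, 0, 0], "gripper": 1},
    {"linear": [0.001, -0.002, 0.0325], "turn": [0, 0, 0], "gripper": 1},
    {"linear": [0.001, -0.002, 0.0325], "turn": [0, 0, 0], "gripper": 1},
  ],
)

```text
time: 15.75
eef_pos: [0.5967, -0.3146, 0.0383]
tool_rot: [-0.707, 0.707, -0.0, 0.0]
ft_force: [0.1, -0.1, -1.3]
finger_gap: 0.0369
```

>>> play_rows(
  targets=[
    {"linear": [0, 0, 0.002], "turn": [0, 0, 0], "gripper": 1},
    {"linear": [0, 0, 0.0035], "turn": [0, 0, 0], "gripper": 1},
    {"linear": [0, 0, 0.0035], "turn": [0, 0, 0], "gripper": 1},
    {"linear": [0, 0, 0.0035], "turn": [0, 0, 0], "gripper": -0.2},
    {"linear": [0, 0, 0.0035], "turn": [0, 0, 0], "gripper": -0.2},
    {"linear": [0, 0, 0.0035], "turn": [0, 0, 0], "gripper": -0.2},
    {"linear": [0, 0, -0.03], "turn": [0, 0, 0], "gripper": -0.2},
    {"linear": [0, 0, -0.08], "turn": [0, 0, 0], "gripper": -0.2},
    {"linear": [0, 0, -0.13], "turn": [0, 0, 0], "gripper": -0.2},
    {"linear": [-0.03, 0.02, -0.18], "turn": [0, 0, 0], "gripper": -0.2},
    {"linear": [-0.08, 0.04, -0.22], "turn": [0, 0, 0], "gripper": -0.2},
    {"linear": [-0.12, 0.05, -0.22], "turn": [0, 0, 0], "gripper": -0.2},
  ],
)

```text
time: 17.25
eef_pos: [0.5476, -0.1943, 0.2628]
tool_rot: [-0.707, 0.707, -0.004, 0.001]
ft_force: [0.0, 0.9, -0.1]
finger_gap: 0.052
```

```bash
python3 -c "
from h import *
snap('side','s9')
move([.515,.28,.26],-90)"
```

```text
at [ 0.5462 -0.1889  0.2613] lin [-0.4689  0.0302  0.0018] turn [-0.0037  0.0014  0.0021] gap 0.0523 t 17.3
```

View pics/s9.png

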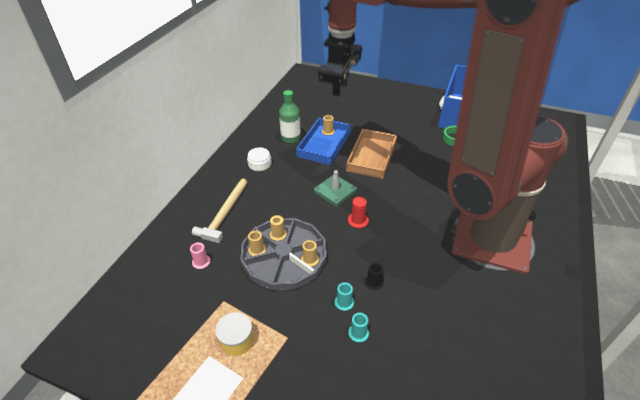

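b stands upright in the blue bin at (328,125). Next I'll look at the tray again for c.

>>> play_rows(
  targets=[
    {"linear": [-0.055, 0.005, 0], "turn": [0, 0, 0], "gripper": -0.35},
    {"linear": [-0.11, 0.01, 0], "turn": [0, 0, 0], "gripper": -0.35},
    {"linear": [-0.165, 0.015, 0], "turn": [0, 0, 0], "gripper": -0.35},
    {"linear": [-0.22, 0.02, 0], "turn": [0, 0, 0], "gripper": -0.35},
    {"linear": [-0.275, 0.025, 0], "turn": [0, 0, 0], "gripper": -0.35},
    {"linear": [-0.33, 0.03, 0], "turn": [0, 0, 0], "gripper": -0.35},
    {"linear": [-0.385, 0.035, 0], "turn": [0, 0, 0], "gripper": -0.35},
    {"linear": [-0.44, 0.04, 0], "turn": [0, 0, 0], "gripper": -0.35},
    {"linear": [-0.473, 0.047, 0], "turn": [0, 0, 0], "gripper": -0.35},
    {"linear": [-0.473, 0.047, 0], "turn": [0, 0, 0], "gripper": -0.35},
    {"linear": [-0.473, 0.047, 0], "turn": [0, 0, 0], "gripper": -0.35},
  ],
)

```text
time: 18.68
eef_pos: [0.4997, 0.278, 0.2579]
tool_rot: [-0.707, 0.707, -0.0, -0.0]
ft_force: [-0.7, -0.7, 0.1]
finger_gap: 0.0588
```

```bash
python3 -c "
from h import *
c,p,d=snap('wrist','w10');sleeves(c,p,d);move([.615,.295,.036],-90)"
```

```text
sleeve px [300.  79.] n 498 outer [0.6153 0.2949] 0.018235693018008526 inner [0.615  0.2948] 0.013639829618836698 
sleeve px [367. 108.] n 673 outer [0.5852 0.2205] 0.01833906075919573 inner [0.5852 0.2207] 0.01043893953286471 
sleeve px [319. 205.] n 202 outer [0.4655 0.2734] 0.015420319706333964 
at [0.4999 0.2776 0.2579] lin [-0.0177 -0.1151  0.2219] turn [ 0.0001 -0.0006 -0.0009] gap 0.0586 t 18.725
```

View pics/w10.png

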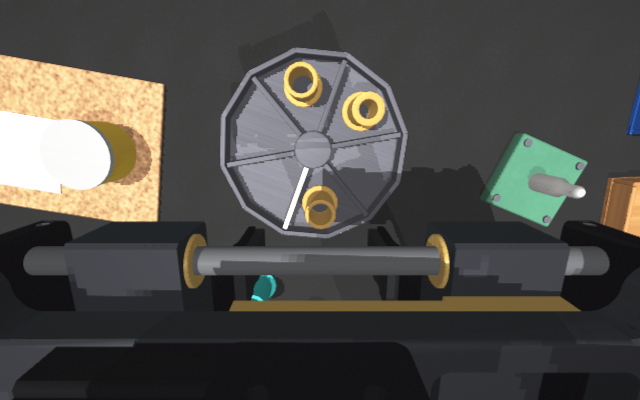

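>>> play_rows(
  targets=[
    {"linear": [-0.01, -0.055, 0.03], "turn": [0, 0, 0], "gripper": -0.35},
    {"linear": [-0.018, -0.115, 0.07], "turn": [0, 0, 0], "gripper": -0.35},
    {"linear": [-0.018, -0.115, 0.12], "turn": [0, 0, 0], "gripper": -0.35},
    {"linear": [-0.018, -0.115, 0.15], "turn": [0, 0, 0], "gripper": -0.35},
    {"linear": [-0.018, -0.115, 0.18], "turn": [0, 0, 0], "gripper": -0.35},
    {"linear": [-0.018, -0.115, 0.21], "turn": [0, 0, 0], "gripper": -0.35},
    {"linear": [-0.018, -0.115, 0.221], "turn": [0, 0, 0], "gripper": -0.35},
    {"linear": [-0.018, -0.115, 0.221], "turn": [0, 0, 0], "gripper": -0.35},
    {"linear": [-0.018, -0.115, 0.221], "turn": [0, 0, 0], "gripper": 1},
    {"linear": [-0.018, -0.115, 0.221], "turn": [0, 0, 0], "gripper": 1},
    {"linear": [-0.018, -0.115, 0.221], "turn": [0, 0, 0], "gripper": 1},
    {"linear": [-0.018, -0.115, 0.221], "turn": [0, 0, 0], "gripper": 1},
  ],
)

```text
time: 20.23
eef_pos: [0.6153, 0.2967, 0.0383]
tool_rot: [-0.707, 0.707, -0.0, 0.001]
ft_force: [-0.7, -1.0, 5.2]
finger_gap: 0.0377
```

>>> play_rows(
  targets=[
    {"linear": [0, 0, 0], "turn": [0, 0, 0], "gripper": 1},
    {"linear": [0, 0, 0], "turn": [0, 0, 0], "gripper": 1},
  ],
)

```text
time: 20.48
eef_pos: [0.6153, 0.2967, 0.0382]
tool_rot: [0.707, -0.707, 0.0, -0.001]
ft_force: [-0.5, -1.5, 6.4]
finger_gap: 0.0379
```

```bash
python3 -c "
from h import *
move([.4935,-.0203,.167],-90)"
```

```text
at [0.6153 0.2967 0.0382] lin [ 0.317   0.1216 -0.129 ] turn [-0.0015  0.0003  0.    ] gap 0.0379 t 20.475
```

>>> play_rows(
  targets=[
    {"linear": [0, 0, -0.04], "turn": [0, 0, 0], "gripper": 1},
    {"linear": [0, 0, -0.09], "turn": [0, 0, 0], "gripper": 1},
    {"linear": [0, 0, -0.13], "turn": [0, 0, 0], "gripper": 1},
    {"linear": [0.055, 0.021, -0.13], "turn": [0, 0, 0], "gripper": 1},
    {"linear": [0.11, 0.042, -0.13], "turn": [0, 0, 0], "gripper": 1},
    {"linear": [0.165, 0.063, -0.13], "turn": [0, 0, 0], "gripper": 1},
    {"linear": [0.22, 0.084, -0.13], "turn": [0, 0, 0], "gripper": 1},
    {"linear": [0.27, 0.104, -0.13], "turn": [0, 0, 0], "gripper": 1},
    {"linear": [0.305, 0.117, -0.13], "turn": [0, 0, 0], "gripper": 1},
    {"linear": [0.316, 0.1215, -0.13], "turn": [0, 0, 0], "gripper": 1},
    {"linear": [0.316, 0.1215, -0.13], "turn": [0, 0, 0], "gripper": 1},
    {"linear": [0.316, 0.1215, -0.13], "turn": [0, 0, 0], "gripper": 1},
  ],
)

```text
time: 21.98
eef_pos: [0.4934, -0.0184, 0.167]
tool_rot: [0.707, -0.707, -0.0, -0.0]
ft_force: [0.7, 0.1, -0.9]
finger_gap: 0.0376
```

```bash
python3 -c "
from h import *
snap('wrist','w11')
move([.4935,-.0203,.1],-90)"
```

```text
at [ 0.4934 -0.0183  0.1669] lin [ 0.002  -0.0001  0.0669] turn [-0.      0.0004  0.0012] gap 0.0377 t 22.025
```

View pics/w11.png

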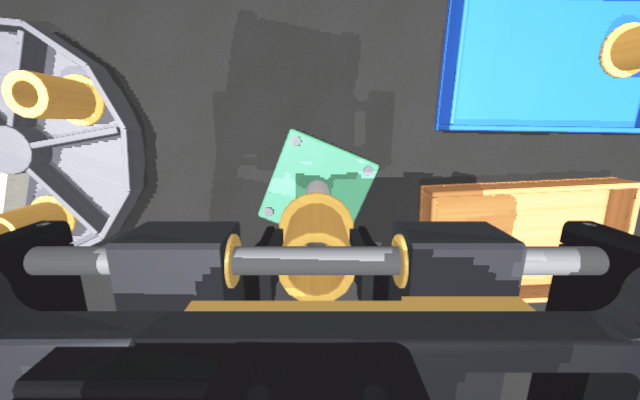

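>>> play_rows(
  targets=[
    {"linear": [0.0015, 0, 0.02], "turn": [0, 0, 0], "gripper": 1},
    {"linear": [0.0015, 0, 0.045], "turn": [0, 0, 0], "gripper": 1},
    {"linear": [0.0015, 0, 0.06], "turn": [0, 0, 0], "gripper": 1},
    {"linear": [0.0015, 0, 0.068], "turn": [0, 0, 0], "gripper": 1},
    {"linear": [0.0015, 0, 0.075], "turn": [0, 0, 0], "gripper": 1},
    {"linear": [0.0015, 0, 0.082], "turn": [0, 0, 0], "gripper": 1},
    {"linear": [0.0015, 0, 0.082], "turn": [0, 0, 0], "gripper": 1},
  ],
)

```text
time: 22.9
eef_pos: [0.4929, -0.0208, 0.0848]
tool_rot: [-0.707, 0.707, 0.0, -0.0]
ft_force: [-0.2, -0.1, -2.3]
finger_gap: 0.0375
```

>>> play_rows(
  targets=[
    {"linear": [0, 0, 0.012], "turn": [0, 0, 0], "gripper": 1},
    {"linear": [0, 0, 0.024], "turn": [0, 0, 0], "gripper": 1},
    {"linear": [0, 0, 0.032], "turn": [0, 0, 0], "gripper": 1},
    {"linear": [0, 0, 0.034], "turn": [0, 0, 0], "gripper": 1},
    {"linear": [0, 0, 0.034], "turn": [0, 0, 0], "gripper": 1},
    {"linear": [0, 0, 0.034], "turn": [0, 0, 0], "gripper": 1},
    {"linear": [0, 0, 0.034], "turn": [0, 0, 0], "gripper": 1},
  ],
)

```text
time: 23.78
eef_pos: [0.4932, -0.021, 0.0512]
tool_rot: [-0.707, 0.707, -0.0, 0.0]
ft_force: [0.1, 1.4, -1.8]
finger_gap: 0.0377
```

```bash
python3 -c "
from h import *
c,p,d=snap('side','s12')
cv2.imwrite('pics/s12c.png',cv2.resize(p[100:240,270:430,::-1],None,fx=4,fy=4,interpolation=cv2.INTER_CUBIC))
move([.596,-.25,.0355],-90)"
```

```text
at [ 0.4932 -0.021   0.0512] lin [ 0.229  -0.1029  0.0158] turn [-0.0003 -0.0001 -0.0002] gap 0.0377 t 23.825
```

View pics/s12c.png

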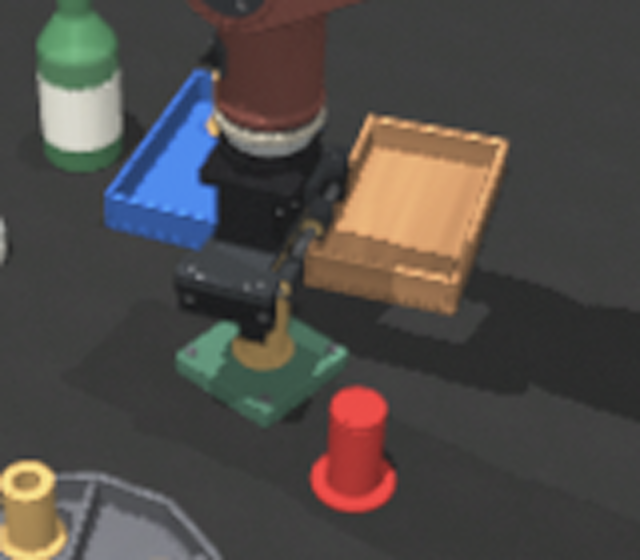

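c is home. Now to the blue bin.

>>> play_rows(
  targets=[
    {"linear": [0, 0, -0.03], "turn": [0, 0, 0], "gripper": 1},
    {"linear": [0, 0, -0.08], "turn": [0, 0, 0], "gripper": 1},
    {"linear": [0, 0, -0.13], "turn": [0, 0, 0], "gripper": 1},
    {"linear": [0.045, -0.02, -0.13], "turn": [0, 0, 0], "gripper": 1},
    {"linear": [0.09, -0.04, -0.13], "turn": [0, 0, 0], "gripper": 1},
    {"linear": [0.135, -0.06, -0.13], "turn": [0, 0, 0], "gripper": 1},
    {"linear": [0.18, -0.08, -0.13], "turn": [0, 0, 0], "gripper": 1},
    {"linear": [0.228, -0.103, -0.13], "turn": [0, 0, 0], "gripper": 1},
    {"linear": [0.228, -0.103, -0.13], "turn": [0, 0, 0], "gripper": 1},
    {"linear": [0.228, -0.103, -0.09], "turn": [0, 0, 0], "gripper": 1},
    {"linear": [0.228, -0.103, -0.07], "turn": [0, 0, 0], "gripper": 1},
    {"linear": [0.228, -0.103, -0.07], "turn": [0, 0, 0], "gripper": 1},
  ],
)

```text
time: 25.32
eef_pos: [0.5943, -0.2475, 0.1187]
tool_rot: [0.707, -0.707, -0.002, 0.001]
ft_force: [0.2, 0.5, -1.6]
finger_gap: 0.0376
```

```bash
python3 -c "
from h import *
snap('wrist','w13');snap('side','s13')
move([.596,-.249,.0355],-90)"
```

```text
at [ 0.5964 -0.2487  0.122 ] lin [0.0002 0.0005 0.0865] turn [-0.0007 -0.0005  0.0003] gap 0.0379 t 25.425
```

View pics/w13.png

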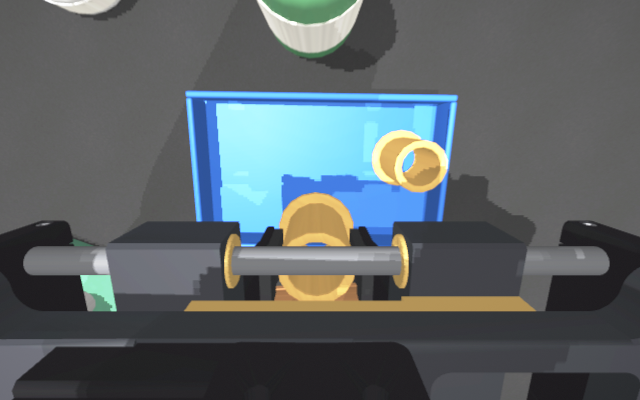

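View pics/s13.png

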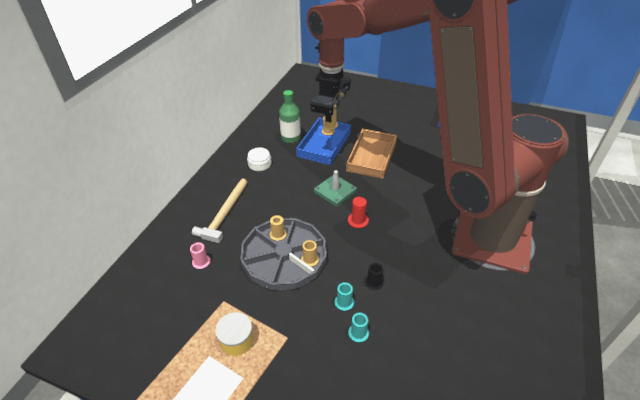

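```bash
python3 -c "
from h import *
c=imaging.camera_params('wrist');p=cv2.imread('pics/w13.png')[:,:,::-1].copy();d=np.load('pics/w13.npy')
sleeves(c,p,d,ztop=.067,lim=215);P=cloud(c,d)
H,S,V=cv2.split(cv2.cvtColor(p,cv2.COLOR_RGB2HSV))
m=(H>100)&(H<125)&(S>120)&(P[...,2]>.030)&(P[...,2]<.045);m[215:]=0
print(cv2.minAreaRect(ray(c,np.argwhere(m)[:,::-1],.036)[:,:2].astype(np.float32)))
"
```

```text
sleeve px [420. 170.] n 905 outer [ 0.6342 -0.3218] 0.016874422051915635 
((0.6380813121795654, -0.2518375515937805), (0.21237969398498535, 0.10033630579710007), 89.33535766601562)
```

b is still upright in the bin but stands about 4 cm from where I left it, at about (0.634,-0.322). That looks like the announced knock. It is still within limits and clear of c's spot.

>>> play_rows(
  targets=[
    {"linear": [0, 0, 0.03], "turn": [0, 0, 0], "gripper": 1},
    {"linear": [0, 0, 0.055], "turn": [0, 0, 0], "gripper": 1},
    {"linear": [0, 0, 0.075], "turn": [0, 0, 0], "gripper": 1},
    {"linear": [0, 0, 0.084], "turn": [0, 0, 0], "gripper": 1},
    {"linear": [0, 0, 0.086], "turn": [0, 0, 0], "gripper": 1},
    {"linear": [0, 0, 0.086], "turn": [0, 0, 0], "gripper": 1},
  ],
)

```text
time: 26.18
eef_pos: [0.5967, -0.2493, 0.036]
tool_rot: [-0.707, 0.707, -0.001, 0.0]
ft_force: [-0.4, -0.3, -1.5]
finger_gap: 0.0376
```

>>> play_rows(
  targets=[
    {"linear": [0, 0, 0.0005], "turn": [0, 0, 0], "gripper": 1},
    {"linear": [0, 0, 0.0005], "turn": [0, 0, 0], "gripper": -0.2},
    {"linear": [0, 0, 0.0005], "turn": [0, 0, 0], "gripper": -0.2},
    {"linear": [0, 0, 0.0005], "turn": [0, 0, 0], "gripper": -0.2},
    {"linear": [0, 0, 0.0005], "turn": [0, 0, 0], "gripper": -0.2},
    {"linear": [0, 0, -0.03], "turn": [0, 0, 0], "gripper": -0.2},
    {"linear": [0, 0, -0.08], "turn": [0, 0, 0], "gripper": -0.2},
    {"linear": [0, 0, -0.13], "turn": [0, 0, 0], "gripper": -0.2},
    {"linear": [0, 0, -0.18], "turn": [0, 0, 0], "gripper": -0.2},
    {"linear": [0, 0.04, -0.22], "turn": [0, 0, 0], "gripper": -0.2},
    {"linear": [0, 0.08, -0.22], "turn": [0, 0, 0], "gripper": -0.2},
    {"linear": [0, 0.08, -0.22], "turn": [0, 0, 0], "gripper": -0.2},
  ],
)

```text
time: 27.68
eef_pos: [0.5144, -0.249, 0.2557]
tool_rot: [-0.707, 0.708, -0.0, -0.0]
ft_force: [0.3, -0.2, 0.0]
finger_gap: 0.0521
```

```bash
python3 -c "
from h import *
snap('side','s14');c,p,d=snap('wrist','w14');sleeves(c,p,d,.067)
P=cloud(c,d)
H,S,V=cv2.split(cv2.cvtColor(p,cv2.COLOR_RGB2HSV))
m=(H>100)&(H<125)&(S>120)&(P[...,2]>.030)&(P[...,2]<.045);m[215:]=0
print(cv2.minAreaRect(ray(c,np.argwhere(m)[:,::-1],.036)[:,:2].astype(np.float32)))
move([.515,.24,.26],-90)"
```

```text
sleeve px [388.  76.] n 99 outer [ 0.6319 -0.3208] 0.013923494370615875 
sleeve px [373.  88.] n 101 outer [ 0.6318 -0.3203] 0.017612808321636392 
sleeve px [315. 109.] n 101 outer [ 0.5969 -0.249 ] 0.014078553621088263 
((0.6202566027641296, -0.24979554116725922), (0.2096678465604782, 0.12978023290634155), 89.1550521850586)
at [ 0.5162 -0.249   0.2552] lin [-0.489   0.0016 -0.0049] turn [-0.0008 -0.0001 -0.0008] gap 0.052 t 27.775
```

View pics/w14.png

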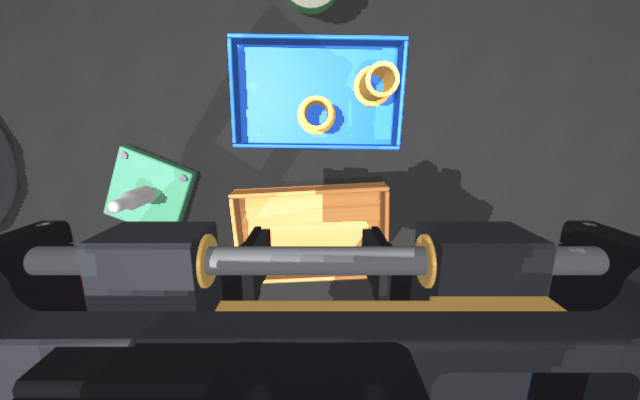

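b (378,83) and c (316,115) both stand in the bin. Next is d.

>>> play_rows(
  targets=[
    {"linear": [-0.055, 0, -0.005], "turn": [0, 0, 0], "gripper": -0.35},
    {"linear": [-0.11, 0, -0.005], "turn": [0, 0, 0], "gripper": -0.35},
    {"linear": [-0.165, 0, -0.005], "turn": [0, 0, 0], "gripper": -0.35},
    {"linear": [-0.22, 0, -0.005], "turn": [0, 0, 0], "gripper": -0.35},
    {"linear": [-0.275, 0, -0.005], "turn": [0, 0, 0], "gripper": -0.35},
    {"linear": [-0.33, 0, -0.005], "turn": [0, 0, 0], "gripper": -0.35},
    {"linear": [-0.385, 0, -0.005], "turn": [0, 0, 0], "gripper": -0.35},
    {"linear": [-0.44, 0, -0.005], "turn": [0, 0, 0], "gripper": -0.35},
    {"linear": [-0.489, 0, -0.005], "turn": [0, 0, 0], "gripper": -0.35},
    {"linear": [-0.489, 0, -0.005], "turn": [0, 0, 0], "gripper": -0.35},
    {"linear": [-0.489, 0, -0.005], "turn": [0, 0, 0], "gripper": -0.35},
  ],
)

```text
time: 29.15
eef_pos: [0.5163, 0.2402, 0.2593]
tool_rot: [0.707, -0.707, -0.0, 0.001]
ft_force: [-0.7, -0.5, -0.3]
finger_gap: 0.0588
```

```bash
python3 -c "
from h import *
c,p,d=snap('wrist','w15');sleeves(c,p,d);move([.585,.2207,.037],-90)"
```

```text
sleeve px [333. 123.] n 623 outer [0.5854 0.2202] 0.018188946793301887 inner [0.5854 0.2205] 0.010602417141118285 
at [0.5164 0.2396 0.2595] lin [ 0.0187 -0.0688  0.2224] turn [ 0.0008 -0.0007 -0.0003] gap 0.0587 t 29.2
```

View pics/w15.png

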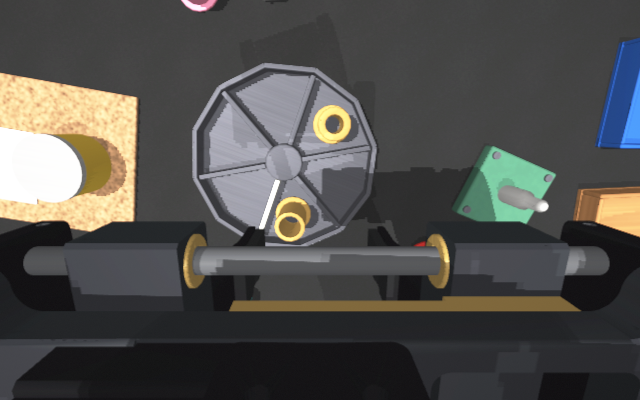

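>>> play_rows(
  targets=[
    {"linear": [0.01, -0.035, 0.03], "turn": [0, 0, 0], "gripper": -0.35},
    {"linear": [0.019, -0.069, 0.07], "turn": [0, 0, 0], "gripper": -0.35},
    {"linear": [0.019, -0.069, 0.12], "turn": [0, 0, 0], "gripper": -0.35},
    {"linear": [0.019, -0.069, 0.15], "turn": [0, 0, 0], "gripper": -0.35},
    {"linear": [0.019, -0.069, 0.18], "turn": [0, 0, 0], "gripper": -0.35},
    {"linear": [0.019, -0.069, 0.21], "turn": [0, 0, 0], "gripper": -0.35},
    {"linear": [0.019, -0.069, 0.222], "turn": [0, 0, 0], "gripper": -0.35},
    {"linear": [0.019, -0.069, 0.222], "turn": [0, 0, 0], "gripper": -0.35},
    {"linear": [0.019, -0.069, 0.222], "turn": [0, 0, 0], "gripper": 1},
    {"linear": [0.019, -0.069, 0.222], "turn": [0, 0, 0], "gripper": 1},
    {"linear": [0.019, -0.069, 0.222], "turn": [0, 0, 0], "gripper": 1},
    {"linear": [0.019, -0.069, 0.222], "turn": [0, 0, 0], "gripper": 1},
  ],
)

```text
time: 30.7
eef_pos: [0.5859, 0.2212, 0.0393]
tool_rot: [-0.707, 0.707, -0.001, 0.001]
ft_force: [-0.2, -0.6, 5.8]
finger_gap: 0.0377
```

>>> play_rows(
  targets=[
    {"linear": [0, 0, 0], "turn": [0, 0, 0], "gripper": 1},
    {"linear": [0, 0, 0], "turn": [0, 0, 0], "gripper": 1},
  ],
)

```text
time: 30.95
eef_pos: [0.5859, 0.2212, 0.0393]
tool_rot: [-0.707, 0.707, -0.001, 0.001]
ft_force: [-0.4, -0.7, 5.6]
finger_gap: 0.0375
```

```bash
python3 -c "
from h import *
move([.494,-.0203,.167],-90)"
```

```text
at [0.5859 0.2212 0.0393] lin [ 0.2414  0.0917 -0.128 ] turn [-0.0017  0.0002 -0.0001] gap 0.0375 t 30.95
```

>>> play_rows(
  targets=[
    {"linear": [0, 0, -0.04], "turn": [0, 0, 0], "gripper": 1},
    {"linear": [0, 0, -0.09], "turn": [0, 0, 0], "gripper": 1},
    {"linear": [0, 0, -0.128], "turn": [0, 0, 0], "gripper": 1},
    {"linear": [0.05, 0.019, -0.128], "turn": [0, 0, 0], "gripper": 1},
    {"linear": [0.1, 0.038, -0.128], "turn": [0, 0, 0], "gripper": 1},
    {"linear": [0.15, 0.057, -0.128], "turn": [0, 0, 0], "gripper": 1},
    {"linear": [0.2, 0.076, -0.128], "turn": [0, 0, 0], "gripper": 1},
    {"linear": [0.23, 0.088, -0.128], "turn": [0, 0, 0], "gripper": 1},
    {"linear": [0.2415, 0.092, -0.128], "turn": [0, 0, 0], "gripper": 1},
    {"linear": [0.2415, 0.092, -0.128], "turn": [0, 0, 0], "gripper": 1},
    {"linear": [0.2415, 0.092, -0.128], "turn": [0, 0, 0], "gripper": 1},
  ],
)

```text
time: 32.33
eef_pos: [0.4934, -0.0195, 0.166]
tool_rot: [0.707, -0.707, -0.0, -0.0]
ft_force: [-0.5, 0.4, -0.9]
finger_gap: 0.0378
```

```bash
python3 -c "
from h import *
snap('wrist','w16')
move([.4935,-.0205,.1],-90)"
```

```text
at [ 0.4934 -0.0194  0.166 ] lin [ 0.0011 -0.0001  0.066 ] turn [0.     0.0004 0.0011] gap 0.0376 t 32.375
```

View pics/w16.png

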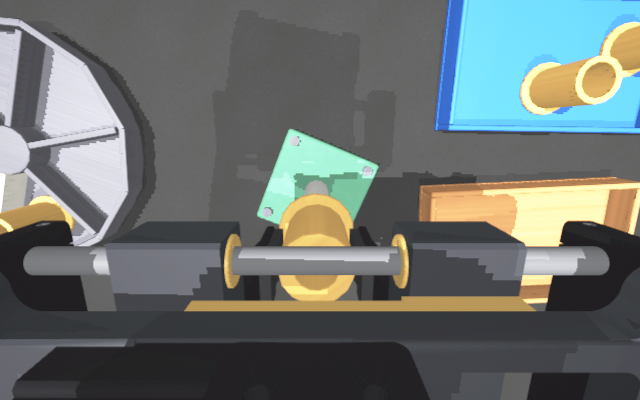

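>>> play_rows(
  targets=[
    {"linear": [0.0005, 0, 0.02], "turn": [0, 0, 0], "gripper": 1},
    {"linear": [0.0005, 0, 0.04], "turn": [0, 0, 0], "gripper": 1},
    {"linear": [0.0005, 0, 0.055], "turn": [0, 0, 0], "gripper": 1},
    {"linear": [0.0005, 0, 0.065], "turn": [0, 0, 0], "gripper": 1},
    {"linear": [0.0005, 0, 0.07], "turn": [0, 0, 0], "gripper": 1},
    {"linear": [0.0005, 0, 0.072], "turn": [0, 0, 0], "gripper": 1},
    {"linear": [0.0005, 0, 0.072], "turn": [0, 0, 0], "gripper": 1},
    {"linear": [0.0005, 0, 0.072], "turn": [0, 0, 0], "gripper": 1},
  ],
)

```text
time: 33.38
eef_pos: [0.4935, -0.021, 0.0946]
tool_rot: [-0.707, 0.707, -0.0, 0.0]
ft_force: [1.2, 0.1, -0.5]
finger_gap: 0.0377
```

>>> play_rows(
  targets=[
    {"linear": [0, 0, 0.001], "turn": [0, 0, 0], "gripper": 1},
    {"linear": [0, 0, 0.002], "turn": [0, 0, 0], "gripper": 1},
    {"linear": [0, 0, 0.003], "turn": [0, 0, 0], "gripper": 1},
    {"linear": [0, 0, 0.003], "turn": [0, 0, 0], "gripper": 1},
  ],
)

```text
time: 33.88
eef_pos: [0.4941, -0.0204, 0.092]
tool_rot: [-0.707, 0.707, -0.0, 0.001]
ft_force: [0.7, 4.8, 5.1]
finger_gap: 0.0378
```

>>> play_rows(
  targets=[
    {"linear": [0, 0, 0.002], "turn": [0, 0, 0], "gripper": 1},
    {"linear": [0, 0, 0.002], "turn": [0, 0, 0], "gripper": 1},
    {"linear": [0, 0, 0.002], "turn": [0, 0, 0], "gripper": 1},
  ],
)

```text
time: 34.25
eef_pos: [0.4948, -0.0202, 0.0912]
tool_rot: [-0.707, 0.707, -0.001, 0.002]
ft_force: [-1.4, 4.4, 12.5]
finger_gap: 0.0376
```

```bash
python3 -c "
from h import *
c,p,d=snap('side','s17')
cv2.imwrite('pics/s17c.png',cv2.resize(p[100:240,270:430,::-1],None,fx=4,fy=4,interpolation=cv2.INTER_CUBIC))
move([.436,-.25,.037],-90)"
```

```text
at [ 0.4947 -0.0202  0.0912] lin [0.2299 0.0588 0.0537] turn [-0.0034  0.0013 -0.0003] gap 0.0378 t 34.3
```

View pics/s17c.png

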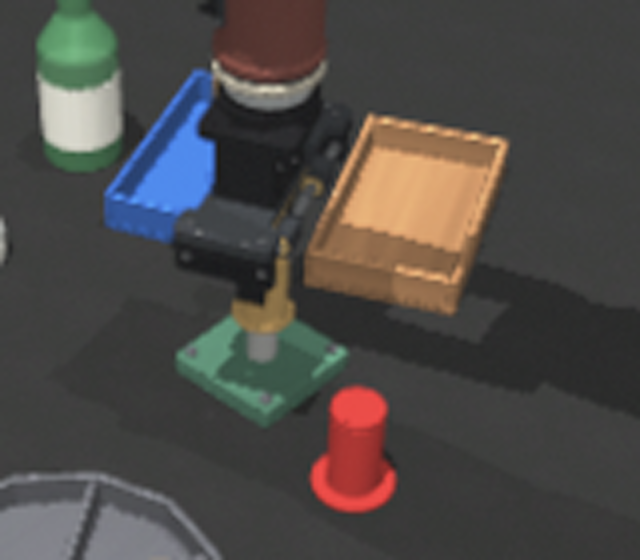

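d stops short about 41 mm above the block, with force rising to 12 N. It goes to the wooden box.

>>> play_rows(
  targets=[
    {"linear": [0, 0, -0.03], "turn": [0, 0, 0], "gripper": 1},
    {"linear": [0, 0, -0.07], "turn": [0, 0, 0], "gripper": 1},
    {"linear": [0, 0, -0.09], "turn": [0, 0, 0], "gripper": 1},
    {"linear": [0.05, 0.015, -0.09], "turn": [0, 0, 0], "gripper": 1},
    {"linear": [0.1, 0.03, -0.09], "turn": [0, 0, 0], "gripper": 1},
    {"linear": [0.15, 0.045, -0.09], "turn": [0, 0, 0], "gripper": 1},
    {"linear": [0.2, 0.055, -0.09], "turn": [0, 0, 0], "gripper": 1},
    {"linear": [0.2215, 0.0585, -0.09], "turn": [0, 0, 0], "gripper": 1},
    {"linear": [0.2215, 0.0585, -0.05], "turn": [0, 0, 0], "gripper": 1},
    {"linear": [0.2215, 0.0585, -0.01], "turn": [0, 0, 0], "gripper": 1},
    {"linear": [0.2215, 0.0585, 0.015], "turn": [0, 0, 0], "gripper": 1},
    {"linear": [0.2215, 0.0585, 0.015], "turn": [0, 0, 0], "gripper": 1},
  ],
)

```text
time: 35.8
eef_pos: [0.4321, -0.241, 0.0713]
tool_rot: [-0.707, 0.707, 0.003, -0.001]
ft_force: [-1.4, -0.4, -1.2]
finger_gap: 0.0379
```

```bash
python3 -c "
from h import *
c,p,d=snap('side','s18')
cv2.imwrite('pics/s18c.png',cv2.resize(p[70:210,280:440,::-1],None,fx=4,fy=4,interpolation=cv2.INTER_CUBIC))
move([.436,-.2416,.038],-90)"
```

```text
at [ 0.4335 -0.242   0.0732] lin [-0.0003 -0.0026  0.0351] turn [ 0.0026  0.0014 -0.0002] gap 0.038 t 35.85
```

View pics/s18c.png

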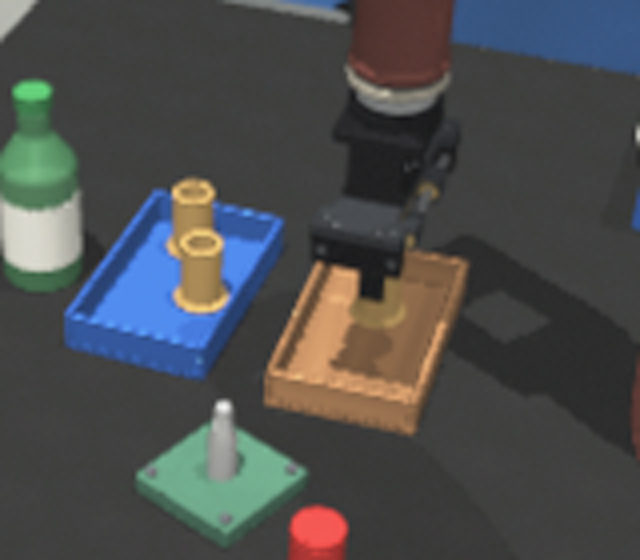

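>>> play_rows(
  targets=[
    {"linear": [0, -0.001, 0.015], "turn": [0, 0, 0], "gripper": 1},
    {"linear": [0, -0.001, 0.027], "turn": [0, 0, 0], "gripper": 1},
    {"linear": [0, -0.001, 0.034], "turn": [0, 0, 0], "gripper": 1},
    {"linear": [0, -0.001, 0.036], "turn": [0, 0, 0], "gripper": 1},
    {"linear": [0, -0.001, 0.036], "turn": [0, 0, 0], "gripper": 1},
    {"linear": [0, -0.001, 0.036], "turn": [0, 0, 0], "gripper": 1},
  ],
)

```text
time: 36.6
eef_pos: [0.4358, -0.2427, 0.0385]
tool_rot: [-0.707, 0.707, -0.0, 0.0]
ft_force: [0.4, -0.1, -2.1]
finger_gap: 0.0381
```

>>> play_rows(
  targets=[
    {"linear": [0, 0, 0.001], "turn": [0, 0, 0], "gripper": 1},
    {"linear": [0, 0, 0.001], "turn": [0, 0, 0], "gripper": -0.2},
    {"linear": [0, 0, 0.001], "turn": [0, 0, 0], "gripper": -0.2},
    {"linear": [0, 0, 0.001], "turn": [0, 0, 0], "gripper": -0.2},
    {"linear": [0, 0, 0.001], "turn": [0, 0, 0], "gripper": -0.2},
    {"linear": [0, 0, -0.03], "turn": [0, 0, 0], "gripper": -0.2},
    {"linear": [0, 0, -0.08], "turn": [0, 0, 0], "gripper": -0.2},
    {"linear": [0, 0, -0.13], "turn": [0, 0, 0], "gripper": -0.2},
    {"linear": [-0.01, 0.02, -0.18], "turn": [0, 0, 0], "gripper": -0.2},
    {"linear": [-0.04, 0.05, -0.22], "turn": [0, 0, 0], "gripper": -0.2},
    {"linear": [-0.09, 0.05, -0.22], "turn": [0, 0, 0], "gripper": -0.2},
  ],
)

```text
time: 37.98
eef_pos: [0.3861, -0.1536, 0.2621]
tool_rot: [-0.706, 0.708, -0.004, 0.001]
ft_force: [0.2, 0.7, -0.1]
finger_gap: 0.0527
```

```bash
python3 -c "
from h import *
c,p,d=snap('side','s19')
cv2.imwrite('pics/s19c.png',cv2.resize(p[70:210,280:440,::-1],None,fx=4,fy=4,interpolation=cv2.INTER_CUBIC))
move([.392,.28,.26],-90)"
```

```text
at [ 0.3856 -0.1476  0.2602] lin [-0.4276 -0.0062  0.0009] turn [-0.004   0.0017 -0.0004] gap 0.052 t 38.025
```

View pics/s19c.png

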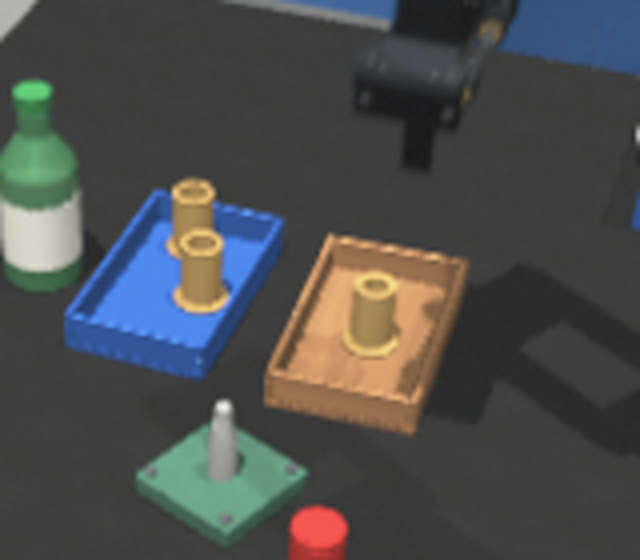

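d stands in the box. Next is f.

>>> play_rows(
  targets=[
    {"linear": [-0.05, 0, 0], "turn": [0, 0, 0], "gripper": -0.35},
    {"linear": [-0.1, 0, 0], "turn": [0, 0, 0], "gripper": -0.35},
    {"linear": [-0.15, 0, 0], "turn": [0, 0, 0], "gripper": -0.35},
    {"linear": [-0.2, 0, 0], "turn": [0, 0, 0], "gripper": -0.35},
    {"linear": [-0.25, 0, 0], "turn": [0, 0, 0], "gripper": -0.35},
    {"linear": [-0.3, 0, 0], "turn": [0, 0, 0], "gripper": -0.35},
    {"linear": [-0.35, 0, 0], "turn": [0, 0, 0], "gripper": -0.35},
    {"linear": [-0.4, 0, 0], "turn": [0, 0, 0], "gripper": -0.35},
    {"linear": [-0.43, 0, 0], "turn": [0, 0, 0], "gripper": -0.35},
    {"linear": [-0.43, 0, 0], "turn": [0, 0, 0], "gripper": -0.35},
    {"linear": [-0.43, 0, 0], "turn": [0, 0, 0], "gripper": -0.35},
  ],
)

```text
time: 39.4
eef_pos: [0.3855, 0.2771, 0.2577]
tool_rot: [0.707, -0.707, 0.0, 0.0]
ft_force: [-0.3, -0.3, 0.2]
finger_gap: 0.0584
```

```bash
python3 -c "
from h import *
c,p,d=snap('wrist','w20');sleeves(c,p,d);move([.4635,.2733,.037],-90)"
```

```text
sleeve px [319. 116.] n 453 outer [0.4627 0.2733] 0.01820728867203459 inner [0.4625 0.2734] 0.013741206207450181 
at [0.3856 0.2768 0.2578] lin [ 0.0033 -0.078   0.2208] turn [ 0.0004 -0.0006 -0.0007] gap 0.0585 t 39.45
```

View pics/w20.png

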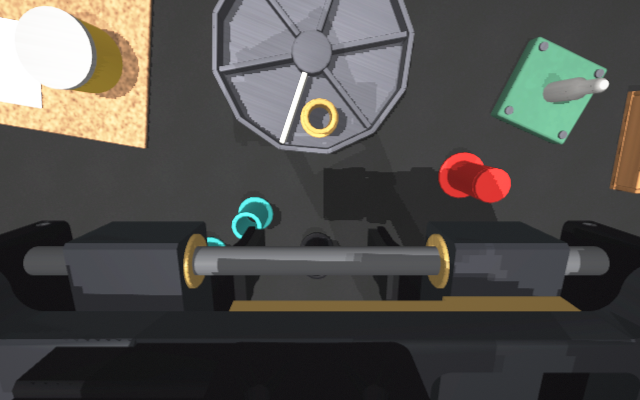

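>>> play_rows(
  targets=[
    {"linear": [0, -0.038, 0.03], "turn": [0, 0, 0], "gripper": -0.35},
    {"linear": [0.0035, -0.077, 0.07], "turn": [0, 0, 0], "gripper": -0.35},
    {"linear": [0.0035, -0.077, 0.12], "turn": [0, 0, 0], "gripper": -0.35},
    {"linear": [0.0035, -0.077, 0.15], "turn": [0, 0, 0], "gripper": -0.35},
    {"linear": [0.0035, -0.077, 0.18], "turn": [0, 0, 0], "gripper": -0.35},
    {"linear": [0.0035, -0.077, 0.21], "turn": [0, 0, 0], "gripper": -0.35},
    {"linear": [0.0035, -0.077, 0.22], "turn": [0, 0, 0], "gripper": -0.35},
    {"linear": [0.0035, -0.077, 0.22], "turn": [0, 0, 0], "gripper": -0.35},
    {"linear": [0.0035, -0.077, 0.22], "turn": [0, 0, 0], "gripper": 1},
    {"linear": [0.0035, -0.077, 0.22], "turn": [0, 0, 0], "gripper": 1},
    {"linear": [0.0035, -0.077, 0.22], "turn": [0, 0, 0], "gripper": 1},
    {"linear": [0.0035, -0.077, 0.22], "turn": [0, 0, 0], "gripper": 1},
  ],
)

```text
time: 40.95
eef_pos: [0.4633, 0.2742, 0.039]
tool_rot: [0.707, -0.707, 0.0, -0.001]
ft_force: [-0.6, -1.2, 6.7]
finger_gap: 0.0371
```

>>> play_rows(
  targets=[
    {"linear": [0, 0, 0], "turn": [0, 0, 0], "gripper": 1},
    {"linear": [0, 0, 0], "turn": [0, 0, 0], "gripper": 1},
  ],
)

```text
time: 41.2
eef_pos: [0.4633, 0.2743, 0.039]
tool_rot: [0.707, -0.707, 0.0, -0.001]
ft_force: [-1.0, -0.4, 6.1]
finger_gap: 0.0371
```

```bash
python3 -c "
from h import *
move([.494,-.0203,.167],-90)"
```

```text
at [0.4633 0.2743 0.039 ] lin [ 0.2945 -0.0309 -0.128 ] turn [-0.0013  0.0002  0.0001] gap 0.0371 t 41.2
```

>>> play_rows(
  targets=[
    {"linear": [0, 0, -0.04], "turn": [0, 0, 0], "gripper": 1},
    {"linear": [0, 0, -0.09], "turn": [0, 0, 0], "gripper": 1},
    {"linear": [0, 0, -0.128], "turn": [0, 0, 0], "gripper": 1},
    {"linear": [0.05, -0.005, -0.128], "turn": [0, 0, 0], "gripper": 1},
    {"linear": [0.1, -0.01, -0.128], "turn": [0, 0, 0], "gripper": 1},
    {"linear": [0.15, -0.015, -0.128], "turn": [0, 0, 0], "gripper": 1},
    {"linear": [0.2, -0.02, -0.128], "turn": [0, 0, 0], "gripper": 1},
    {"linear": [0.25, -0.026, -0.128], "turn": [0, 0, 0], "gripper": 1},
    {"linear": [0.285, -0.0305, -0.128], "turn": [0, 0, 0], "gripper": 1},
    {"linear": [0.2945, -0.0305, -0.128], "turn": [0, 0, 0], "gripper": 1},
    {"linear": [0.2945, -0.0305, -0.128], "turn": [0, 0, 0], "gripper": 1},
    {"linear": [0.2945, -0.0305, -0.128], "turn": [0, 0, 0], "gripper": 1},
  ],
)

```text
time: 42.7
eef_pos: [0.4928, -0.0192, 0.1658]
tool_rot: [0.707, -0.707, -0.0, -0.0]
ft_force: [-1.0, 0.8, -1.5]
finger_gap: 0.0372
```

```bash
python3 -c "
from h import *
snap('wrist','w21')
move([.4935,-.0205,.0848],-90)"
```

```text
at [ 0.4929 -0.0192  0.1659] lin [ 0.0013 -0.0007  0.0811] turn [0.0003 0.0005 0.0012] gap 0.0372 t 42.75
```

View pics/w21.png

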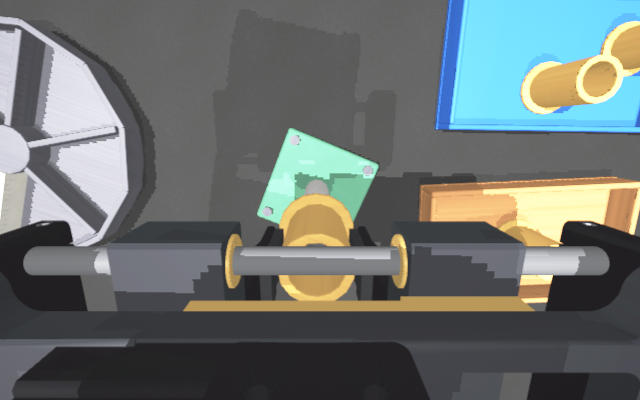

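>>> play_rows(
  targets=[
    {"linear": [0.0007, -0.0007, 0.02], "turn": [0, 0, 0], "gripper": 1},
    {"linear": [0.0007, -0.0007, 0.045], "turn": [0, 0, 0], "gripper": 1},
    {"linear": [0.0007, -0.0007, 0.06], "turn": [0, 0, 0], "gripper": 1},
    {"linear": [0.0007, -0.0007, 0.068], "turn": [0, 0, 0], "gripper": 1},
    {"linear": [0.0007, -0.0007, 0.075], "turn": [0, 0, 0], "gripper": 1},
    {"linear": [0.0007, -0.0007, 0.081], "turn": [0, 0, 0], "gripper": 1},
    {"linear": [0.0007, -0.0007, 0.081], "turn": [0, 0, 0], "gripper": 1},
  ],
)

```text
time: 43.62
eef_pos: [0.4938, -0.021, 0.0849]
tool_rot: [-0.707, 0.707, 0.0, 0.0]
ft_force: [0.6, 1.2, -2.0]
finger_gap: 0.0374
```

>>> play_rows(
  targets=[
    {"linear": [0, 0, 0.012], "turn": [0, 0, 0], "gripper": 1},
    {"linear": [0, 0, 0.024], "turn": [0, 0, 0], "gripper": 1},
    {"linear": [0, 0, 0.032], "turn": [0, 0, 0], "gripper": 1},
    {"linear": [0, 0, 0.0335], "turn": [0, 0, 0], "gripper": 1},
    {"linear": [0, 0, 0.0335], "turn": [0, 0, 0], "gripper": 1},
    {"linear": [0, 0, 0.0335], "turn": [0, 0, 0], "gripper": 1},
    {"linear": [0, 0, 0.0335], "turn": [0, 0, 0], "gripper": 1},
  ],
)

```text
time: 44.5
eef_pos: [0.4937, -0.0209, 0.0515]
tool_rot: [-0.707, 0.707, 0.0, 0.0]
ft_force: [1.5, 3.7, -3.6]
finger_gap: 0.0374
```

```bash
python3 -c "
from h import *
c,p,d=snap('side','s22')
cv2.imwrite('pics/s22c.png',cv2.resize(p[100:240,270:430,::-1],None,fx=4,fy=4,interpolation=cv2.INTER_CUBIC))
move([.6,-.185,.0365],-90)"
```

```text
at [ 0.4937 -0.021   0.0515] lin [ 0.164  -0.1063  0.015 ] turn [ 0.      0.0003 -0.0003] gap 0.0368 t 44.55
```

View pics/s22c.png

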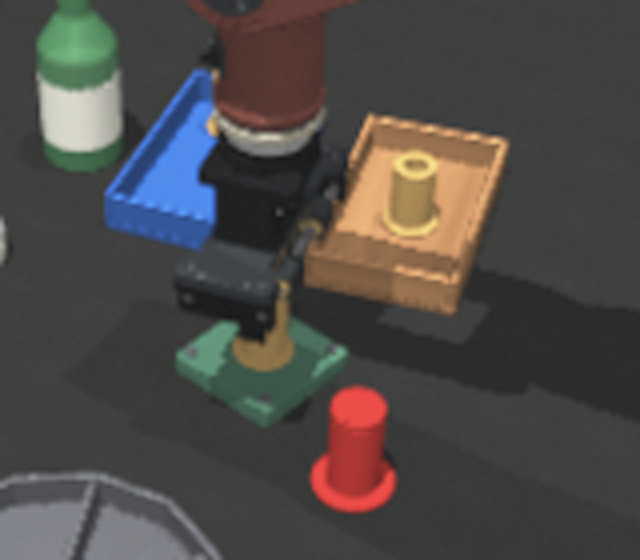

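f is home. Now to the blue bin beside c.

>>> play_rows(
  targets=[
    {"linear": [0, 0, -0.03], "turn": [0, 0, 0], "gripper": 1},
    {"linear": [0, 0, -0.08], "turn": [0, 0, 0], "gripper": 1},
    {"linear": [0, 0, -0.13], "turn": [0, 0, 0], "gripper": 1},
    {"linear": [0.04, -0.028, -0.13], "turn": [0, 0, 0], "gripper": 1},
    {"linear": [0.08, -0.056, -0.13], "turn": [0, 0, 0], "gripper": 1},
    {"linear": [0.12, -0.084, -0.13], "turn": [0, 0, 0], "gripper": 1},
    {"linear": [0.16, -0.111, -0.13], "turn": [0, 0, 0], "gripper": 1},
    {"linear": [0.16, -0.111, -0.13], "turn": [0, 0, 0], "gripper": 1},
    {"linear": [0.16, -0.111, -0.09], "turn": [0, 0, 0], "gripper": 1},
    {"linear": [0.16, -0.111, -0.07], "turn": [0, 0, 0], "gripper": 1},
    {"linear": [0.16, -0.111, -0.07], "turn": [0, 0, 0], "gripper": 1},
    {"linear": [0.16, -0.111, -0.07], "turn": [0, 0, 0], "gripper": 1},
  ],
)

```text
time: 46.05
eef_pos: [0.6053, -0.1811, 0.1229]
tool_rot: [0.707, -0.707, 0.001, -0.0]
ft_force: [0.5, -1.0, -1.2]
finger_gap: 0.037
```

```bash
python3 -c "
from h import *
snap('wrist','w23')
c,p,d=snap('side','s23')
cv2.imwrite('pics/s23c.png',cv2.resize(p[70:210,250:410,::-1],None,fx=4,fy=4,interpolation=cv2.INTER_CUBIC))
move([.605,-.182,.0365],-90)"
```

```text
at [ 0.6058 -0.1814  0.1235] lin [0.0005 0.0011 0.087 ] turn [-0.0027 -0.0013  0.0002] gap 0.0374 t 46.15
```

View pics/w23.png

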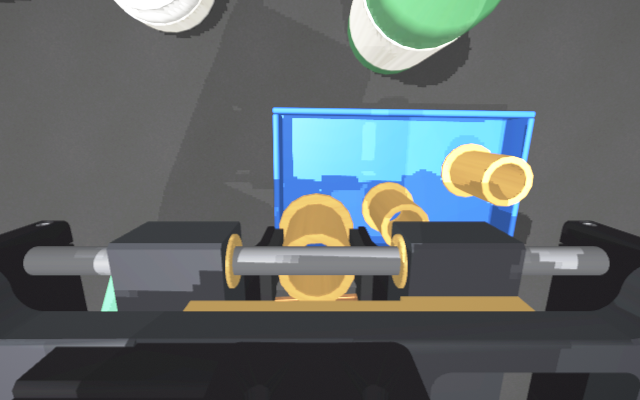

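View pics/s23c.png

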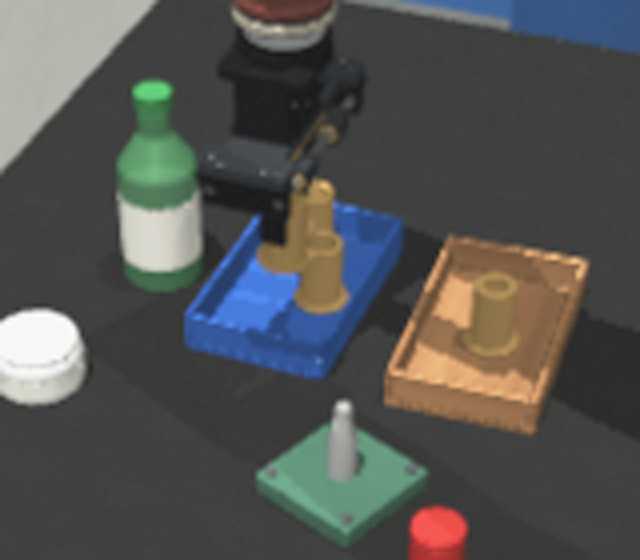

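>>> play_rows(
  targets=[
    {"linear": [0.002, 0, 0.03], "turn": [0, 0, 0], "gripper": 1},
    {"linear": [0.002, 0, 0.055], "turn": [0, 0, 0], "gripper": 1},
    {"linear": [0.002, 0, 0.075], "turn": [0, 0, 0], "gripper": 1},
    {"linear": [0.002, 0, 0.084], "turn": [0, 0, 0], "gripper": 1},
    {"linear": [0.002, 0, 0.086], "turn": [0, 0, 0], "gripper": 1},
    {"linear": [0.002, 0, 0.086], "turn": [0, 0, 0], "gripper": 1},
  ],
)

```text
time: 46.9
eef_pos: [0.6055, -0.1834, 0.0365]
tool_rot: [-0.707, 0.707, -0.001, 0.0]
ft_force: [0.5, -0.4, -1.9]
finger_gap: 0.0372
```

>>> play_rows(
  targets=[
    {"linear": [0, 0, 0.0005], "turn": [0, 0, 0], "gripper": 1},
    {"linear": [0, 0, 0.0005], "turn": [0, 0, 0], "gripper": -0.2},
    {"linear": [0, 0, 0.0005], "turn": [0, 0, 0], "gripper": -0.2},
    {"linear": [0, 0, 0.0005], "turn": [0, 0, 0], "gripper": -0.2},
    {"linear": [0, 0, 0.0005], "turn": [0, 0, 0], "gripper": -0.2},
    {"linear": [0, 0, -0.03], "turn": [0, 0, 0], "gripper": -0.2},
    {"linear": [0, 0, -0.08], "turn": [0, 0, 0], "gripper": -0.2},
    {"linear": [0, 0, -0.13], "turn": [0, 0, 0], "gripper": -0.2},
    {"linear": [0, 0, -0.18], "turn": [0, 0, 0], "gripper": -0.2},
    {"linear": [0, 0.05, -0.22], "turn": [0, 0, 0], "gripper": -0.2},
    {"linear": [0, 0.09, -0.22], "turn": [0, 0, 0], "gripper": -0.2},
    {"linear": [0, 0.09, -0.22], "turn": [0, 0, 0], "gripper": -0.2},
  ],
)

```text
time: 48.4
eef_pos: [0.513, -0.1828, 0.256]
tool_rot: [-0.707, 0.708, 0.0, 0.0]
ft_force: [0.4, -0.4, -0.2]
finger_gap: 0.0524
```

```bash
python3 -c "
from h import *
snap('side','s24');c,p,d=snap('wrist','w24');sleeves(c,p,d,.067)
P=cloud(c,d)
H,S,V=cv2.split(cv2.cvtColor(p,cv2.COLOR_RGB2HSV))
m=(H>100)&(H<125)&(S>120)&(P[...,2]>.030)&(P[...,2]<.045);m[215:]=0
print(cv2.minAreaRect(ray(c,np.argwhere(m)[:,::-1],.036)[:,:2].astype(np.float32)))
move([.335,.073,.23],-90)"
```

```text
sleeve px [429.  84.] n 104 outer [ 0.6315 -0.3194] 0.017532811970948962 
sleeve px [450.  74.] n 108 outer [ 0.6324 -0.3214] 0.013151091156252305 
sleeve px [318.  96.] n 67 outer [ 0.6049 -0.1832] 0.013778779481819986 
sleeve px [364. 117.] n 70 outer [ 0.5968 -0.2483] 0.018004731329975675 
sleeve px [380. 107.] n 87 outer [ 0.597  -0.2488] 0.013764912722696351 
((0.6202742457389832, -0.2497767210006714), (0.20954078435897827, 0.1297750025987625), 89.15248107910156)
at [ 0.5149 -0.183   0.2556] lin [-0.2559  0.1801  0.0256] turn [-0.0008  0.0002 -0.0006] gap 0.0521 t 48.5
```

View pics/w24.png

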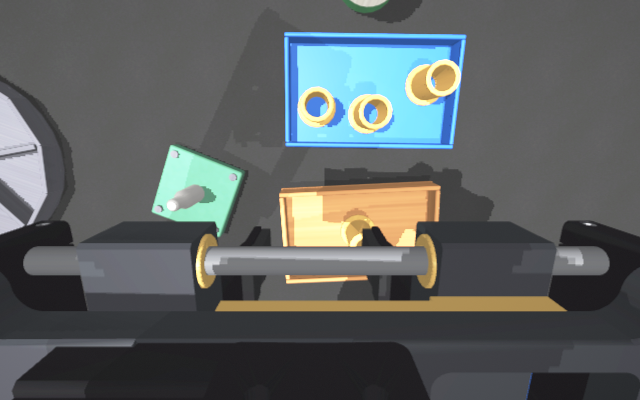

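View pics/s24.png

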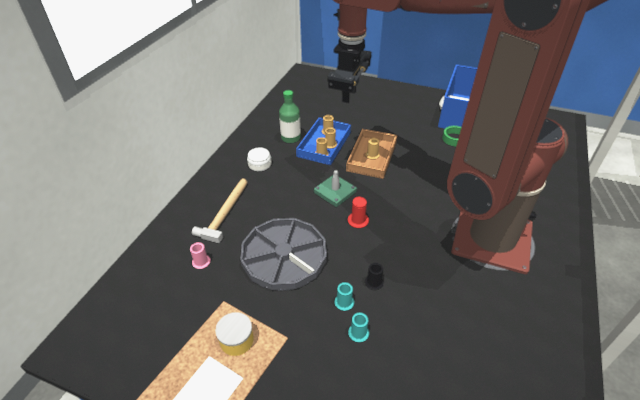

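All four sleeves stand in their boxes and the tray is empty. Now the cap.

>>> play_rows(
  targets=[
    {"linear": [-0.04, 0.028, 0], "turn": [0, 0, 0], "gripper": -0.4},
    {"linear": [-0.085, 0.06, 0], "turn": [0, 0, 0], "gripper": -0.4},
    {"linear": [-0.13, 0.09, 0], "turn": [0, 0, 0], "gripper": -0.4},
    {"linear": [-0.17, 0.12, 0], "turn": [0, 0, 0], "gripper": -0.4},
    {"linear": [-0.215, 0.15, 0], "turn": [0, 0, 0], "gripper": -0.4},
    {"linear": [-0.256, 0.175, 0], "turn": [0, 0, 0], "gripper": -0.4},
    {"linear": [-0.256, 0.175, 0], "turn": [0, 0, 0], "gripper": -0.4},
    {"linear": [-0.256, 0.175, 0], "turn": [0, 0, 0], "gripper": -0.4},
  ],
)

```text
time: 49.5
eef_pos: [0.3405, 0.073, 0.2557]
tool_rot: [0.707, -0.707, 0.0, -0.0]
ft_force: [-0.5, -0.6, -0.4]
finger_gap: 0.0613
```

```bash
cat >> h.py <<'E'
def capat(c,p,d,z):
    P=cloud(c,d);H,S,V=cv2.split(cv2.cvtColor(p,cv2.COLOR_RGB2HSV))
    m=blob(((H<10)|(H>170))&(S>150)&(V>80)&(P[...,2]>z-.008));print("cap top",*circ(ray(c,cont(m),z)[:,:2]),np.median(P[m][:,2]))
E
python3 -c "
from h import *
c,p,d=snap('wrist','w25');capat(c,p,d,.081)
move([.387,.073,.039],-90)"
```

```text
cap top [0.3857 0.0725] 0.017190523234250486 0.08173385759735308
at [0.3406 0.0726 0.2556] lin [-0.0005 -0.0464  0.2166] turn [ 0.0001 -0.0002 -0.0002] gap 0.0608 t 49.55
```

View pics/w25.png

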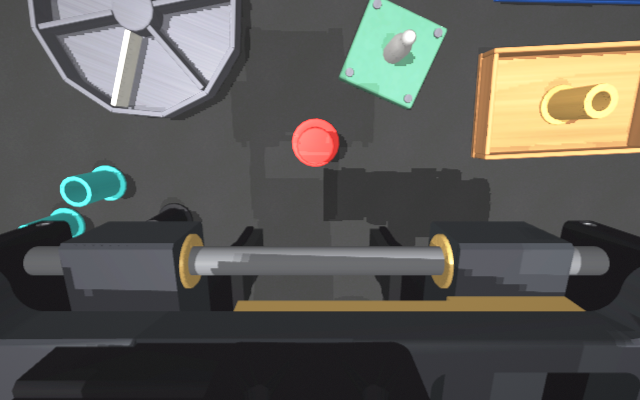

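>>> play_rows(
  targets=[
    {"linear": [0, -0.0455, 0.03], "turn": [0, 0, 0], "gripper": -0.5},
    {"linear": [0, -0.0455, 0.08], "turn": [0, 0, 0], "gripper": -0.5},
    {"linear": [0, -0.0455, 0.13], "turn": [0, 0, 0], "gripper": -0.5},
    {"linear": [0, -0.0455, 0.17], "turn": [0, 0, 0], "gripper": -0.5},
    {"linear": [0, -0.0455, 0.2], "turn": [0, 0, 0], "gripper": -0.5},
    {"linear": [0, -0.0455, 0.214], "turn": [0, 0, 0], "gripper": -0.5},
    {"linear": [0, -0.0455, 0.214], "turn": [0, 0, 0], "gripper": -0.5},
    {"linear": [0, -0.0455, 0.214], "turn": [0, 0, 0], "gripper": 1},
    {"linear": [0, -0.0455, 0.214], "turn": [0, 0, 0], "gripper": 1},
    {"linear": [0, -0.0455, 0.214], "turn": [0, 0, 0], "gripper": 1},
    {"linear": [0, -0.0455, 0.214], "turn": [0, 0, 0], "gripper": 1},
    {"linear": [0, -0.0455, 0.214], "turn": [0, 0, 0], "gripper": 1},
  ],
)

```text
time: 51.05
eef_pos: [0.3859, 0.073, 0.0423]
tool_rot: [-0.707, 0.707, -0.0, 0.0]
ft_force: [-1.9, -0.0, 6.2]
finger_gap: 0.0401
```

>>> play_rows(
  targets=[
    {"linear": [0, 0, 0], "turn": [0, 0, 0], "gripper": 1},
    {"linear": [0, 0, 0], "turn": [0, 0, 0], "gripper": 1},
  ],
)

```text
time: 51.3
eef_pos: [0.386, 0.073, 0.0423]
tool_rot: [-0.707, 0.707, -0.0, 0.0]
ft_force: [-1.4, -1.0, 5.9]
finger_gap: 0.0398
```

```bash
python3 -c "
from h import *
move([.4935,-.0205,.16],-90)"
```

```text
at [0.386  0.073  0.0423] lin [ 0.0934 -0.1077 -0.1176] turn [-0.0013  0.     -0.0001] gap 0.0398 t 51.3
```

>>> play_rows(
  targets=[
    {"linear": [0, 0, -0.04], "turn": [0, 0, 0], "gripper": 1},
    {"linear": [0, 0, -0.08], "turn": [0, 0, 0], "gripper": 1},
    {"linear": [0, 0, -0.12], "turn": [0, 0, 0], "gripper": 1},
    {"linear": [0.03, -0.036, -0.12], "turn": [0, 0, 0], "gripper": 1},
    {"linear": [0.06, -0.072, -0.12], "turn": [0, 0, 0], "gripper": 1},
    {"linear": [0.085, -0.1, -0.12], "turn": [0, 0, 0], "gripper": 1},
    {"linear": [0.0935, -0.108, -0.12], "turn": [0, 0, 0], "gripper": 1},
    {"linear": [0.0935, -0.108, -0.12], "turn": [0, 0, 0], "gripper": 1},
    {"linear": [0.0935, -0.108, -0.12], "turn": [0, 0, 0], "gripper": 1},
  ],
)

```text
time: 52.42
eef_pos: [0.4922, -0.0197, 0.1611]
tool_rot: [0.707, -0.707, -0.001, 0.0]
ft_force: [0.9, -0.1, -1.5]
finger_gap: 0.0399
```

```bash
python3 -c "
from h import *
snap('wrist','w26');move([.4935,-.0205,.065],-90)"
```

```text
at [ 0.4923 -0.0197  0.1613] lin [ 0.0008 -0.0012  0.0963] turn [0.0008 0.0004 0.0007] gap 0.0401 t 52.475
```

View pics/w26.png

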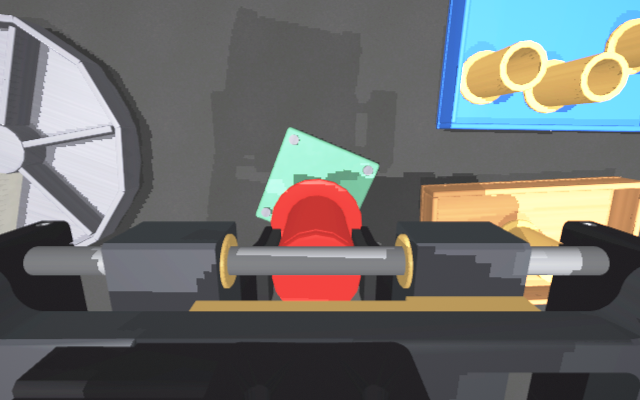

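>>> play_rows(
  targets=[
    {"linear": [0.0005, -0.001, 0.02], "turn": [0, 0, 0], "gripper": 1},
    {"linear": [0.0005, -0.001, 0.04], "turn": [0, 0, 0], "gripper": 1},
    {"linear": [0.0005, -0.001, 0.055], "turn": [0, 0, 0], "gripper": 1},
    {"linear": [0.0005, -0.001, 0.065], "turn": [0, 0, 0], "gripper": 1},
    {"linear": [0.0005, -0.001, 0.072], "turn": [0, 0, 0], "gripper": 1},
    {"linear": [0.0005, -0.001, 0.08], "turn": [0, 0, 0], "gripper": 1},
    {"linear": [0.0005, -0.001, 0.08], "turn": [0, 0, 0], "gripper": 1},
  ],
)

```text
time: 53.35
eef_pos: [0.4939, -0.0211, 0.081]
tool_rot: [-0.707, 0.707, 0.0, -0.0]
ft_force: [0.1, 1.2, -0.2]
finger_gap: 0.0399
```

>>> play_rows(
  targets=[
    {"linear": [-0.0005, 0, 0.008], "turn": [0, 0, 0], "gripper": 1},
    {"linear": [-0.0005, 0, 0.015], "turn": [0, 0, 0], "gripper": 1},
    {"linear": [-0.0005, 0, 0.018], "turn": [0, 0, 0], "gripper": 1},
    {"linear": [-0.0005, 0, 0.018], "turn": [0, 0, 0], "gripper": 1},
    {"linear": [-0.0005, 0, 0.018], "turn": [0, 0, 0], "gripper": 1},
  ],
)

```text
time: 53.98
eef_pos: [0.4944, -0.0207, 0.0637]
tool_rot: [-0.707, 0.707, -0.0, 0.0]
ft_force: [0.2, -0.3, -1.5]
finger_gap: 0.0399
```

>>> play_rows(
  targets=[
    {"linear": [0, 0, 0.001], "turn": [0, 0, 0], "gripper": 1},
    {"linear": [0, 0, 0.001], "turn": [0, 0, 0], "gripper": 1},
    {"linear": [0, 0, 0.001], "turn": [0, 0, 0], "gripper": -0.5},
    {"linear": [0, 0, 0.001], "turn": [0, 0, 0], "gripper": -0.5},
    {"linear": [0, 0, 0.001], "turn": [0, 0, 0], "gripper": -0.5},
    {"linear": [0, 0, 0.001], "turn": [0, 0, 0], "gripper": -0.5},
    {"linear": [0, 0, -0.04], "turn": [0, 0, 0], "gripper": -0.5},
    {"linear": [0, 0, -0.09], "turn": [0, 0, 0], "gripper": -0.5},
    {"linear": [0, 0, -0.14], "turn": [0, 0, 0], "gripper": -0.5},
    {"linear": [0, 0.04, -0.19], "turn": [0, 0, 0], "gripper": -0.5},
    {"linear": [0, 0.08, -0.19], "turn": [0, 0, 0], "gripper": -0.5},
    {"linear": [0, 0.08, -0.19], "turn": [0, 0, 0], "gripper": -0.5},
  ],
)

```text
time: 55.48
eef_pos: [0.4131, -0.0205, 0.2543]
tool_rot: [-0.707, 0.707, -0.001, 0.001]
ft_force: [-0.0, 0.6, 0.0]
finger_gap: 0.0653
```

```bash
python3 -c "
from h import *
import time
c,p,d=snap('wrist','w27');capat(c,p,d,.101)
snap('side','s27');snap('top','t27')
print(ctrl.get_state()['time'])
"
```

```text
cap top [ 0.4946 -0.0204] 0.019560325090217934 0.10140829398783258
55.625
```

View pics/w27.png

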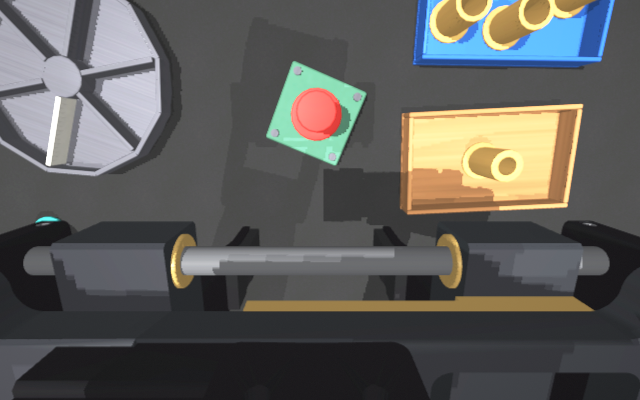

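View pics/s27.png

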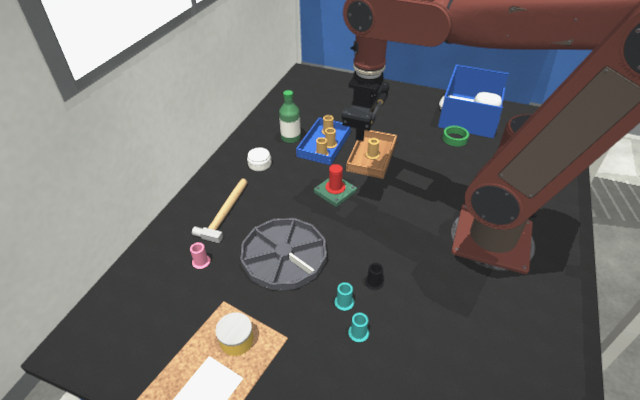

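View pics/t27.png

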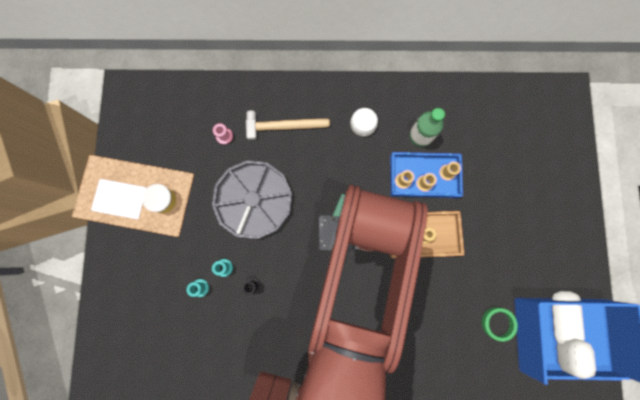

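```bash
python3 -c "
from h import *
print(ctrl.close_job())"
```

```text
the job is handed in; nothing more can be done
None
```

The job is done and handed in at 55.6 s of the 210 s allowed. The hand-in reports no verdict, so the results below come from my own last checks.

- **Sleeves found:** four were in the tray: b, c, d and f. The first and fifth pockets clockwise from the white rib were empty, so a and e were absent.
- **Trials on the pin:**

| Sleeve | Result on the pin | Where it stands |
|---|---|---|
| b | went home, lowered to about 1 mm off the block | blue bin |
| c | went home, lowered to about 1 mm off the block | blue bin |
| d | stopped about 41 mm above the block, 12 N when pressed | wooden box |
| f | went home, lowered to about 1 mm off the block | blue bin |

- **Last pictures:** all four sleeves stand upright in the correct boxes and the tray is empty. The cap is back on the block, with its top at 101 mm (nominal 101 mm) and its centre about 1 mm from the pin. The tin, hammer and spray bottle show no visible movement in the start and end pictures, and the gripper is clear of everything.
- **One disagreement:** after I let go of b, it was found about 4 cm from where I had put it, probably the announced knock. It stayed upright and within the bin's limits (about x +12 mm, y −71 mm in the bin's frame), so I left it there.

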